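Clip the filter on the microscope's boom and draw the boom out to its mark

ROBOT

A 6-joint arm with a two-finger parallel gripper is mounted at the origin on the work surface. World frame = base frame: x ahead of the robot, y to its left, z up, the work surface at z = 0. Lengths are in mm, angles in rad, forces in N, time in s.
With the tool pointing down it reaches from about 400 to 925 mm from the base axis. Payload 12.5 kg.
Tool frame: the origin (TCP) lies at the very end of the fingers, on their centre line; the grasp point (between the pads) lies 19 mm behind it (env.grip_point_offset is the distance from the TCP to the grasp point, in mm); z points along the fingers, y is the direction in which the jaws open and shut (so a half turn about z gives the same grasp; the last joint's range is limited). The gripper opens to 95 mm and grips with 3 to 60 N. Pads are 20 mm wide; open, the fingers measure 119 mm over their backs; the gripper's body (75 mm by 180 mm) begins 59 mm behind the grasp point.
Start: joints at [1.019, 0.491, 1.559, -0, 1.092, -0.106], TCP at [269.474, 563.942, 214.661] pointing down, gripper open.
Joint ranges: [-3.1, 3.1], [-0.84, 2.19], [0.05, 2.79], [-1.13, 4.28], [0.06, 2.93], [-2.69, 2.69]. Speed limits (rad/s): [2.22, 2.22, 2.79, 3.14, 3.14, 3.14].

INTERFACE

Orientations are given as [roll, pitch, yaw] about the fixed x, y, z axes, in that order (R = Rz(yaw) Ry(pitch) Rx(roll)).
In Python, from cell import env gives the robot as it stands.
- The arm moves only by the tool drive_tool, never from a script. Its argument "commands" is a list of rows, each an object of numbers: "dx", "dy", "dz": the shift along the world's x, y, z in mm; "yaw": the turn about the world's z in degrees. In form: [{"dx": .., "dy": .., "dz": .., "yaw": ..}, ...]. A call has 1 to 5 rows; each row shifts and turns the commanded pose from where the row before left it; what a row does not reach is not made up. A row lasts 1/12 s, in which the tool goes at most 41.7 mm and 7.16 degrees, less where a joint would pass 70% of its speed; a pose out of reach is approached as far as the arm can. A call with a gripper value outside its range is refused whole. "grip" is the opening, from 0 (shut) to 1 (fully open), set as the call begins (left out, the last holds). The fingers move at their own pace and stop on an object; the grip force is fixed at half the most. Time passes only in rows, so rows that do not move let the fingers close. It gives the time, the measured TCP pose, the force and the opening at its end, in the units of the state.
- env.state(): the state, without advancing time (a new reading comes with each control period).
- env.read_camera(name): name is "scene" or "top" or "wrist"; returns the picture (480x640x3 uint8, red, green, blue); there is no depth.
- env.calibration(name): a dict with "intrinsics" (3x3 intrinsics, pixels), "dist_coeffs" ([k1, k2, p1, p2, k3] as OpenCV has them; the pictures are not rectified), "rvec" (rotation vector, rad) and "tvec" (3), from world to camera coordinates, as OpenCV has them. Camera axes: x right, y down, z forward; pixel columns grow to the right and rows downward; lengths in mm; the calibration is good to about 2 mm. A picture is of the moment at which its call begins: read the wrist's pose just before it. calibration takes no time and is no camera call; for the wrist camera it gives the pose at the moment of the call.
- env.job_done(): hands the job in, once; it reports no verdict.
Trained networks look in the newest picture that a camera, given by its name, has taken for a name from the list of things; names that differ only in an ending like _2 or _b are one class to them, and where a whole thing is asked for, a point or a joint stands for the part that bears it (a point fixed in the world has none). Each returns a list of dicts, best first, with "conf" (0 to 1); they miss things now and then, are a little off and sometimes report something else, mostly with a low value. They report only what shows in the picture. A call takes as long as a camera call. They do not tell look-alikes from the thing itself.
- env.trace(query, camera): "pixels" (480x640 bool, what is visible of it) and "pixel" ([column, row] in pixels, amid what is visible of it).
- env.place_of(query, camera): "pixel" ([column, row] in pixels: a listed point, or the origin of a listed thing).
The state is a dict: "t": time; "joints": joint angles; "qvel": joint speeds; "tau": joint torques, N m; "eef_pos": TCP position; "tcp_rot": TCP orientation; "ft_force": force on the tool from outside, world axes, zero at the start; "moment": the same for the moment, N m; "opening": opening from 0.0 (shut) to 1.0 (fully open).
Only numpy, scipy, OpenCV 4.12 (cv2) and the standard library are available. Lean on these libraries where they do the work, as an engineer would, in place of code of your own. Each camera call takes 0.05 s, during which the arm holds its last target.

TASK

Squeeze the blue spring clip that carries the green filter, lift it off its parking stand and let it close well down on the upright steel tab at the free end of the telescoping boom, with the filter pointing outward, away from the black grip. Then squeeze the black grip together with its red lock button to unlock the boom, and draw the boom out until its red pointer is level with the line on the yellow rider. The boom springs back if released, so finish while still holding the grip there with the button squeezed in; do not disturb the bottle, the dish or the tip box.

Things in the scene. Friction and masses are not known exactly. Their poses are not given: they have to be found in the camera images.
- boom_base: Fixed white base plate (140 x 340 x 12 mm) of the boom. Origin on the bench; z up; +y is the way the boom slides out; +x is the side with the red button, scale and rider. A grey fixed outer tube (30 x 120 x 30 mm, y -120 to 0 mm, top 74 mm above the bench) guides the bar; a dark side rail runs at x 12 to 20 mm, top 66 mm above the bench.
- boom (a joint): How far the boom is drawn out, in m: 0 = fully in and locked at the start, 0.105 = end of travel. When unlocked a return spring pulls it in with 3 to 5 N.
- release (a joint): Travel of the red lock button, in m: 0 = out (boom locked when fully in), 0.006 = flush with the grip's face. The boom is free once it is in by about 0.0045; takes about 2 N to start and 6 N to press flush. It must stay squeezed while the boom moves.
- boom_grip (a point): Squeeze point in the black upright grip of the boom, 105 mm above the bench, level with the button's axis; moves with the boom, axes as boom_base. Grip: 24 mm in x, 30 mm in y, top 126 mm above the bench. The red button (20 mm diameter) stands 6 mm proud of its +x face (30 mm over all, 24 mm when flush); squeeze across x from above.
- boom_tab (a point): Middle of the top edge of the upright steel tab on the boom's free end, 80 mm in +y from the grip and 96 mm above the bench; axes as boom_base. Tab: 5 mm thick in x, 26 mm in y, 30 mm tall, standing on the 14 mm wide bar.
- boom_pointer (a point): Lower end of the thin red pointer that moves with the boom along the scale; axes as boom_base. It lies 42.5 mm in +x from the grip's centre and at the same y.
- rider: Yellow block (14 x 12 x 14 mm) fixed on the edge of the scale, black line across the middle of its top. Origin at the centre of its underside, at the y of the line; axes as boom_base. Its place on the scale varies from 45 to 90 mm beyond the pointer's start. Nothing strikes it when the boom passes.
- stand: Fixed green parking stand (70 x 70 mm base, 14 mm high). Origin on the bench, z up.
- stand_tab (a point): Middle of the top edge of the stand's steel tab, 72 mm above the bench, the same size as the boom's tab (5 mm in x, 26 mm in y); axes as stand.
- clip: Loose blue spring clip (about 42 g) like a clothes-peg, jaws down. Origin between the jaw tips at the bottom; z up; +y towards the filter. Jaws 26 mm tall, 20 mm wide in y; hinge pin along y at z = 28 mm; round squeeze bars (10 mm thick, 22 mm long in y) at z = 52 mm. Overall height 57 mm. At the start closed on the stand's tab, which reaches 16 mm up between the jaws.
- clip_jaw (a joint): Opening of the clip, rad: 0 = closed on a 5 mm tab (squeeze bars 36 mm over their outsides), 0.40 = fully open (bars about 27 mm, jaw gap about 16 mm), -0.17 = closed on nothing. Squeezing the bars together across the clip's x opens the jaws: 6 N to start, about 13 N fully; let go, it springs shut.
- filter (a point): Centre of the round green filter in its black rim (52 mm diameter, 5 mm thick), 62 mm in +y of the clip's origin, at z = 28 mm of the clip; axes as clip.
- bottle: Bystander: small amber bottle, 48 mm diameter, 85 mm tall, origin under its centre. Leave alone.
- dish: Bystander: closed clear culture dish, 62 mm diameter, 19 mm tall, origin under its centre. Leave alone.
- tipbox: Bystander: blue box of yellow pipette tips, 80 x 110 x 57 mm, origin under its centre. Leave alone.
Not all that is in view belongs to the job. What is shaped like the clip but purple is not meant.

How it is judged:
By the outcome, as a careful person would: the job done as asked, in the order asked, and still so for the second after the job is handed in, while the arm keeps its last pose, push and grip.
It also fails if it takes over 54 s, if anything falls off the work surface, if the arm or the gripper's body presses on something with over 40 N, if the wrist force passes 120 N, or if a joint passes its speed limit or range.

## Working session

There is one attempt and no reset: what is moved stays moved. The work goes in short steps, Python scripts to look and compute and a tool call to move; the robot and the scene stay as the last step left them, time stands still between calls to the robot, and variables do not carry over. Pictures are saved under pics/ and viewed, and the job is handed in when it is done.

Besides the shell and the picture viewer there is one more tool, called after ">>>" as name(argument=value, ...) on one line, values as JSON. drive_tool: Moves the arm, as the interface text tells. Its arguments: {"type":"object","properties":{"commands":{"type":"array"},"grip":{"type":"number"}},"required":["commands"]}

```bash
ls; mkdir -p pics; cat > h.py <<'E'
import numpy as np, cv2
from cell import env
def snap(cam,fn):
    im=env.read_camera(cam); cv2.imwrite('pics/'+fn,im[:,:,::-1]); return im
def ray(cam,px,cal=None):
    c=cal or env.calibration(cam)
    K=np.array(c['intrinsics'],float);d=np.array(c['dist_coeffs'],float)
    R=cv2.Rodrigues(np.array(c['rvec'],float))[0];t=np.array(c['tvec'],float).ravel()
    u=cv2.undistortPoints(np.array([[px]],float),K,d)[0,0]
    o=-R.T@t; v=R.T@np.array([u[0],u[1],1.]); return o,v/np.linalg.norm(v)
def atz(cam,px,z,cal=None):
    o,v=ray(cam,px,cal); return o+v*(z-o[2])/v[2]
def tri(rays):
    A=np.zeros((3,3));b=np.zeros(3)
    for o,v in rays:
        P=np.eye(3)-np.outer(v,v);A+=P;b+=P@o
    p=np.linalg.solve(A,b); return p,[np.linalg.norm((np.eye(3)-np.outer(v,v))@(p-o)) for o,v in rays]
def proj(cam,p,cal=None):
    c=cal or env.calibration(cam)
    return cv2.projectPoints(np.array([p],float),np.array(c['rvec'],float),np.array(c['tvec'],float),np.array(c['intrinsics'],float),np.array(c['dist_coeffs'],float))[0][0,0]
E
python3 - <<'E'
from h import *
for c in ['scene','top','wrist']:
    snap(c,c+'0.png')
s=env.state();print(s['t'],s['eef_pos'],s['tcp_rot'],s['opening'])
for c in ['scene','top']:
    for q in ['boom_grip','boom_tab','boom_pointer','rider','stand_tab','clip','filter','stand','boom_base','bottle','dish','tipbox']:
        print(c,q,[(np.round(r['pixel']).tolist(),round(r['conf'],2)) for r in env.place_of(q,c)][:3])
print(env.state()['t'])
E
```

```text
pics
0.15 [269.37014231 563.78972752 214.20038834] [-3.14080008e+00 -1.10584211e-04  2.69582016e+00] 1.0018632627274546
scene boom_grip [([299.0, 264.0], 0.66)]
scene boom_tab [([336.0, 284.0], 0.97)]
scene boom_pointer [([287.0, 308.0], 0.86)]
scene rider [([297.0, 324.0], 0.62)]
scene stand_tab [([245.0, 193.0], 0.62)]
scene clip [([268.0, 184.0], 0.82), ([247.0, 195.0], 0.61)]
scene filter [([258.0, 199.0], 0.88), ([242.0, 174.0], 0.63)]
scene stand [([246.0, 218.0], 0.8)]
scene boom_base [([287.0, 289.0], 0.56)]
scene bottle [([484.0, 321.0], 0.9), ([290.0, 294.0], 0.66), ([248.0, 196.0], 0.17)]
scene dish [([373.0, 275.0], 0.61)]
scene tipbox [([178.0, 261.0], 0.76)]
top boom_grip [([308.0, 206.0], 0.72)]
top boom_tab [([272.0, 209.0], 0.75)]
top boom_pointer []
top rider [([289.0, 190.0], 0.39)]
top stand_tab [([436.0, 243.0], 0.88), ([431.0, 244.0], 0.56)]
top clip [([466.0, 297.0], 0.86), ([432.0, 243.0], 0.67)]
top filter [([488.0, 279.0], 0.84), ([410.0, 240.0], 0.71)]
top stand [([429.0, 247.0], 0.94)]
top boom_base [([320.0, 211.0], 0.7)]
top bottle [([205.0, 298.0], 0.95), ([303.0, 208.0], 0.7)]
top dish [([299.0, 285.0], 0.62)]
top tipbox [([413.0, 165.0], 0.67), ([204.0, 300.0], 0.65)]
1.35
```

View pics/scene0.png

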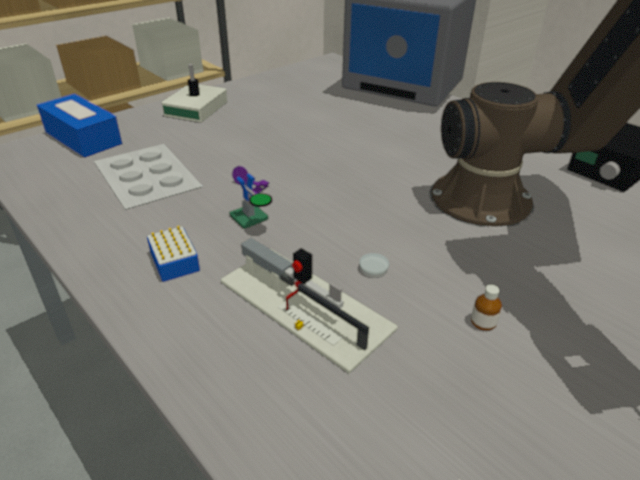

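View pics/top0.png

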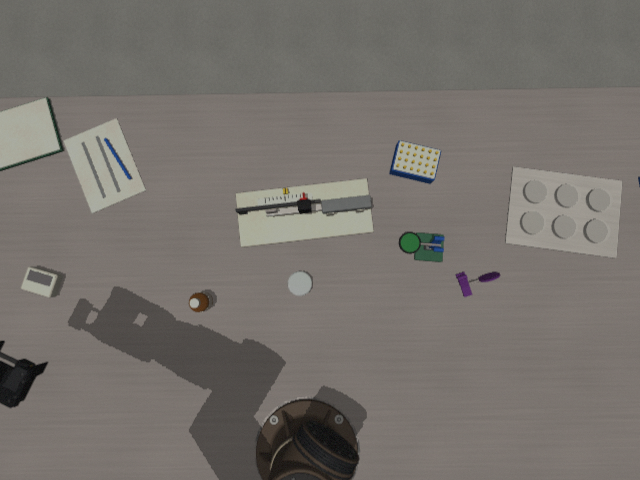

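View pics/wrist0.png

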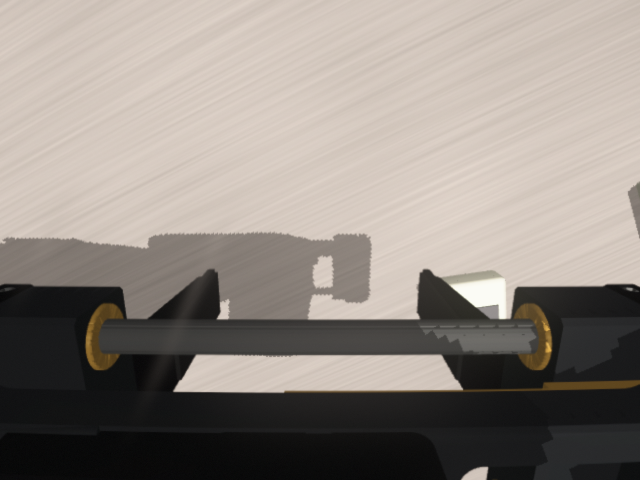

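```bash
python3 - <<'E'
from h import *
for c in ['scene','top','wrist']:
    k=env.calibration(c); R=cv2.Rodrigues(np.array(k['rvec'],float))[0]
    print(c,(-R.T@np.array(k['tvec']).ravel()).round(),k['intrinsics'][0],np.round(R,2).tolist())
def T(a,b): 
    p,e=tri([ray('scene',a),ray('top',b)]); print(p.round(1),np.round(e,1))
T([299,264],[308,206]);T([336,284],[272,209]);T([245,193],[436,243]);T([247,195],[432,243]);T([242,174],[410,240]);T([297,324],[289,190])
print(atz('top',[320,211],0),atz('scene',[287,289],0),atz('top',[429,247],0),atz('scene',[246,218],0),atz('top',[205,298],0),atz('top',[299,285],0),atz('top',[413,165],0))
E
```

```text
scene [1071.  574.  721.] [531.53481769   0.         320.97014026] [[-0.74, 0.67, 0.01], [0.39, 0.45, -0.81], [-0.54, -0.6, -0.59]]
top [ 417.  -50. 1118.] [439.88674358   0.         320.37794474] [[-0.01, -1.0, -0.01], [-1.0, 0.01, -0.09], [0.09, 0.01, -1.0]]
wrist [208. 594. 385.] [381.71213396   0.         318.23478508] [[0.43, 0.9, -0.0], [0.87, -0.42, 0.25], [0.22, -0.11, -0.97]]
[588.1 -13.3  93.4] [0. 0.]
[579.6  73.2  97.4] [2.8 2.8]
[ 497.9 -316.7   68.2] [1. 1.]
[ 498.4 -307.6   67.1] [0.6 0.6]
[ 516.3 -253.6  149. ] [21.2 21.2]
[641.5  39.3  13.8] [2.5 2.5]
[590.34539258 -40.61732643   0.        ] [584.91094672 -56.31802325   0.        ] [ 494.03029851 -316.56099618    0.        ] [ 500.96132274 -315.14551512    0.        ] [372.32227388 252.78369847   0.        ] [402.04914293  14.84292892   0.        ] [ 707.20180211 -282.76427342    0.        ]
```

The scene view shows the green-filter clip on its stand at about (248,200), with the purple decoy behind it. The boom grip is at (300,264), the tab at (336,290) and the rider at (299,325). In the top view the boom runs left (+y) at about 6° yaw, and the blue clip is at (438,243) with its filter towards +y. I'll move over the boom for a wrist view.

>>> drive_tool(commands=[{"dx": 19, "dy": -36, "dz": 3, "yaw": -3.7}, {"dx": 19, "dy": -36, "dz": 3, "yaw": -3.7}, {"dx": 19, "dy": -36, "dz": 3, "yaw": -3.7}, {"dx": 19, "dy": -36, "dz": 3, "yaw": -3.7}, {"dx": 19, "dy": -36, "dz": 3, "yaw": -3.7}])

```text
t: 1.77
eef_pos: [364.9, 382.3, 229.9]
tcp_rot: [3.141, 0.0, 2.37]
ft_force: [1.2, 0.0, 0.0]
opening: 1.001
```

>>> drive_tool(commands=[{"dx": 19, "dy": -36, "dz": 3, "yaw": -3.7}, {"dx": 19, "dy": -36, "dz": 3, "yaw": -3.7}, {"dx": 19, "dy": -36, "dz": 3, "yaw": -3.7}, {"dx": 19, "dy": -36, "dz": 3, "yaw": -3.7}, {"dx": 19, "dy": -36, "dz": 3, "yaw": -3.7}])

```text
t: 2.18
eef_pos: [460.1, 202.1, 245.1]
tcp_rot: [3.141, 0.0, 2.047]
ft_force: [1.1, 1.3, 0.7]
opening: 1.001
```

>>> drive_tool(commands=[{"dx": 19, "dy": -36, "dz": 3, "yaw": -3.7}, {"dx": 19, "dy": -36, "dz": 3, "yaw": -3.7}, {"dx": 19, "dy": -36, "dz": 3, "yaw": -3.7}, {"dx": 19, "dy": -36, "dz": 3, "yaw": -3.7}, {"dx": 19, "dy": -36, "dz": 3, "yaw": -3.7}])

```text
t: 2.6
eef_pos: [555.1, 21.9, 260.0]
tcp_rot: [3.141, 0.0, 1.724]
ft_force: [0.7, 0.8, 0.3]
opening: 0.998
```

>>> drive_tool(commands=[{"dx": 15}, {"dx": 0}])

```text
invalid input
```

```bash
python3 - <<'E'
from h import *
cal=env.calibration('wrist');s=env.state();print(s['t'],s['eef_pos'],s['tcp_rot'],s['ft_force'])
snap('wrist','w1.png')
for q in ['boom_grip','boom_tab','boom_pointer','rider','boom_base']:
    print(q,[(np.round(r['pixel'],1).tolist(),round(r['conf'],2)) for r in env.place_of(q,'wrist')][:3])
E
```

```text
2.6 [555.07168448  21.89108925 260.01794924] [3.14108931e+00 4.66473347e-05 1.72373299e+00] [0.67664679 0.83756082 0.34875795]
boom_grip [([348.5, 257.7], 0.61)]
boom_tab [([353.5, 168.8], 0.64)]
boom_pointer [([383.3, 234.9], 0.82), ([399.0, 197.0], 0.39)]
rider [([400.8, 195.9], 0.47)]
boom_base [([339.0, 264.9], 0.77), ([401.0, 198.7], 0.24)]
```

View pics/w1.png

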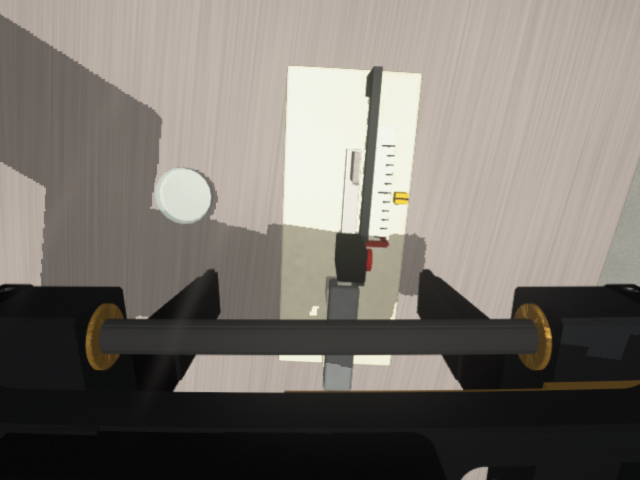

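```bash
python3 - <<'E'
from h import *
cal=env.calibration('wrist')
W=lambda p:ray('wrist',p,cal)
def T(n,*r):
    p,e=tri(r); print(n,p.round(1),np.round(e,1))
T('grip',ray('scene',[299,264]),ray('top',[308,206]),W([348.5,257.7]))
T('tab',ray('scene',[336,284]),ray('top',[272,209]),W([353.5,168.8]))
T('rider',ray('scene',[297,324]),ray('top',[289,190]),W([401,196]))
T('ptr',ray('scene',[287,308]),W([383.3,234.9]))
print('tab@96',atz('wrist',[353.5,168.8],96,cal),atz('top',[272,209],96),atz('scene',[336,284],96))
print('grip@105',atz('wrist',[348.5,257.7],105,cal),atz('top',[308,206],105),atz('scene',[299,264],105))
# base corners z=12
for p in [(289,67),(421,73),(280,361),(390,365)]: print(p,atz('wrist',p,12,cal).round(1))
for p in [(236,194),(370,180),(372,232),(241,245)]: print(p,atz('top',p,12).round(1))
E
python3 - <<'E'
import cv2
im=cv2.imread('pics/w1.png')[50:300,270:440];cv2.imwrite('pics/w1c.png',cv2.resize(im,None,fx=2.4,fy=2.4,interpolation=2))
im=cv2.imread('pics/scene0.png')[150:370,200:420];cv2.imwrite('pics/s0c.png',cv2.resize(im,None,fx=2.7,fy=2.7,interpolation=2))
E
```

```text
grip [588.2 -10.2  92.5] [3.  3.  5.7]
tab [578.6  74.2  97.1] [1.5 4.2 2.7]
rider [642.1  44.1  15.1] [1.6 6.6 7.5]
ptr [631.2   5.1  20.9] [2.2 2.2]
tab@96 [576.9021974   76.15805929  96.        ] [581.76733638  71.34330973  96.        ] [576.50532993  74.16615475  96.        ]
grip@105 [585.61684777  -0.79071811 105.        ] [586.20004159 -13.70527587 105.        ] [597.05650301  -2.48078439 105.        ]
(289, 67) [502.  162.8  12. ]
(421, 73) [636.5 178.9  12. ]
(280, 361) [ 537.9 -172.    12. ]
(390, 365) [ 673.3 -156.3   12. ]
(236, 194) [635.3 173.3  12. ]
(370, 180) [ 666.7 -169.4   12. ]
(372, 232) [ 533.1 -171.4   12. ]
(241, 245) [504.5 159.9  12. ]
```

View pics/w1c.png

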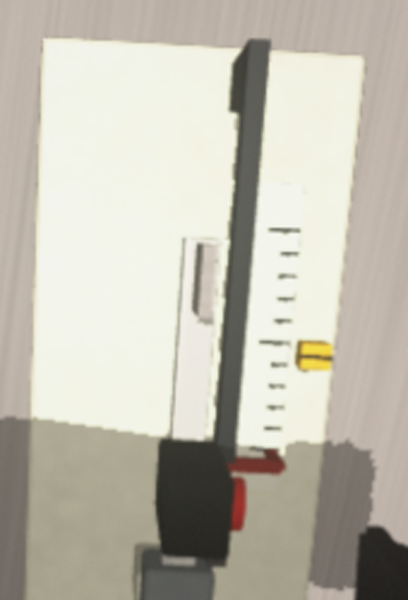

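View pics/s0c.png

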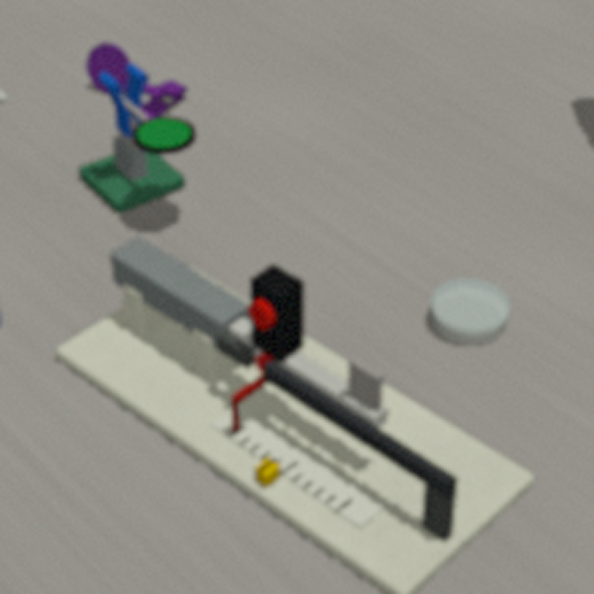

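The crop shows the steel tab at full-image (355,168), standing on the pale bar beside the dark rail, with the grip at (350,257) and the rider at (401,197). Boom yaw is about 6.2°. Next I'll move over the clip.

>>> drive_tool(commands=[{"dx": -5, "dy": -36, "dz": 0, "yaw": -1.3}, {"dx": -5, "dy": -36, "dz": 0, "yaw": -1.3}, {"dx": -5, "dy": -36, "dz": 0, "yaw": -1.3}, {"dx": -5, "dy": -36, "dz": 0, "yaw": -1.3}, {"dx": -5, "dy": -36, "dz": 0, "yaw": -1.3}])

```text
t: 3.32
eef_pos: [529.0, -155.9, 260.0]
tcp_rot: [3.141, 0.0, 1.616]
ft_force: [1.0, 0.7, 0.7]
opening: 0.997
```

>>> drive_tool(commands=[{"dx": -6, "dy": -36, "dz": 0, "yaw": -1.3}, {"dx": -6, "dy": -36, "dz": 0, "yaw": -1.3}, {"dx": -6, "dy": -36, "dz": 0, "yaw": -1.3}, {"dx": -6, "dy": -36, "dz": 0, "yaw": -1.3}, {"dx": -6, "dy": -36, "dz": 0, "yaw": -1.3}])

```text
t: 3.73
eef_pos: [499.4, -336.1, 260.0]
tcp_rot: [3.141, 0.0, 1.502]
ft_force: [0.4, -0.0, 0.7]
opening: 0.998
```

>>> drive_tool(commands=[{"dx": 0, "dy": 0, "dz": 0, "yaw": 0}, {"dx": 0, "dy": 0, "dz": 0, "yaw": 0}])

```text
t: 3.9
eef_pos: [499.4, -336.1, 259.3]
tcp_rot: [-3.141, -0.0, 1.5]
ft_force: [0.8, 0.2, -0.8]
opening: 1.003
```

```bash
python3 - <<'E'
from h import *
cal=env.calibration('wrist');s=env.state();print(s['t'],s['eef_pos'],s['tcp_rot'],s['ft_force'])
snap('wrist','w2.png')
for q in ['clip','filter','stand_tab','stand']:
    for r in env.place_of(q,'wrist')[:3]:
        z={'clip':56,'filter':84,'stand_tab':72,'stand':0}[q]
        print(q,np.round(r['pixel'],1).tolist(),round(r['conf'],2),atz('wrist',r['pixel'],z,cal).round(1))
E
```

```text
3.9 [ 499.35164925 -336.06322609  259.34938283] [-3.14128003e+00 -4.74348066e-04  1.49989368e+00] [ 0.75463882  0.15534294 -0.80888377]
clip [314.4, 188.7] 0.72 [ 497.8 -310.4   56. ]
clip [212.6, 273.7] 0.66 [ 386.2 -390.6   56. ]
filter [253.6, 317.7] 0.72 [ 429.2 -429.7   84. ]
filter [312.1, 125.8] 0.68 [ 500.3 -252.4   84. ]
stand_tab [312.7, 193.4] 0.85 [ 496.2 -312.8   72. ]
stand [312.8, 188.0] 0.84 [ 495.1 -315.9    0. ]
```

View pics/w2.png

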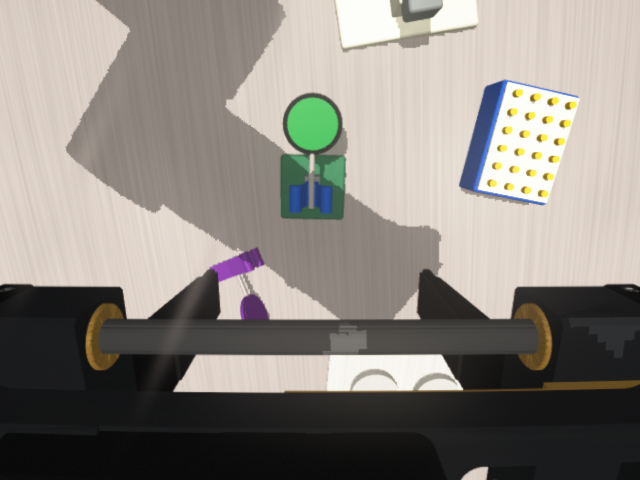

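```bash
python3 - <<'E'
from h import *
cal=env.calibration('wrist')
im=cv2.imread('pics/w2.png').astype(int)
b,g,r=im[...,0],im[...,1],im[...,2]
m=((b>g+40)&(b>r+40)).astype(np.uint8); m[:,:270]=0;m[:,360:]=0;m[:140]=0;m[230:]=0
n,l,st,c=cv2.connectedComponentsWithStats(m)
for i in range(1,n):
    if st[i,4]>30: print(st[i],c[i],atz('wrist',c[i],108,cal).round(1))
m=((g>r+70)&(g>b+60)).astype(np.uint8);m[:80]=0;m[160:]=0
m=m.astype(bool)&(g>150)
ys,xs=np.nonzero(m);cc=[xs.mean(),ys.mean()];print(cc,atz('wrist',cc,87,cal))
cv2.imwrite('pics/w2c.png',cv2.resize(cv2.imread('pics/w2.png')[80:240,260:370],None,fx=3.6,fy=3.6,interpolation=2))
E
```

```text
[290 182  19  31 456] [298.47368421 196.91666667] [ 485.4 -309.   108. ]
[314 182  18  31 434] [322.62903226 197.49078341] [ 505.8 -310.9  108. ]
[np.float64(312.28763183125596), np.float64(123.44199424736337)] [ 501.13356637 -249.03281687   87.        ]
```

View pics/w2c.png

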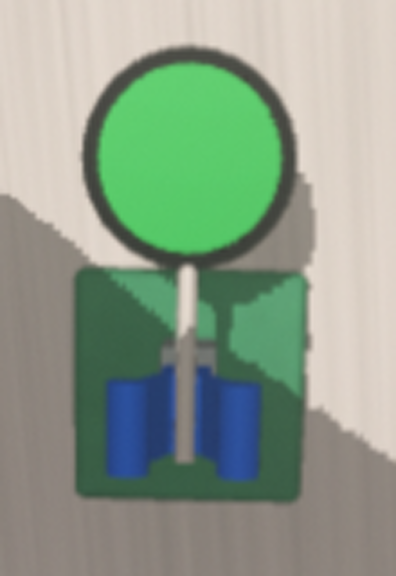

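```bash
python3 - <<'E'
from h import *
cal=env.calibration('wrist')
p=lambda x,y:(260+x/3.6-0.4,80+y/3.6-0.4)
a=atz('wrist',p(107,430),108,cal);b=atz('wrist',p(261,431),108,cal)
bl=[atz('wrist',p(*q),108,cal) for q in [(107,380),(107,476),(261,382),(261,479)]]
print(a,b,np.linalg.norm(a-b),(a+b)/2)
print(np.mean(bl,0))
f=atz('wrist',p(189,157),86.5,cal);c=np.mean(bl,0);print('filter',f,'yaw',np.degrees(np.arctan2(-(f-c)[0],(f-c)[1])),np.hypot(*(f-c)[:2]))
q=[atz('wrist',p(*k),14,cal) for k in [(77,268),(308,272),(76,497),(300,501)]]
for k in q: print(k.round(1))
print(np.mean(q,0), [np.degrees(np.arctan2(v[1],v[0])) for v in (q[1]-q[0],q[3]-q[2])],[np.degrees(np.arctan2(-v[0],v[1])) for v in (q[0]-q[2],q[1]-q[3])])
E
```

```text
[ 477.5477796  -310.28989048  108.        ] [ 513.74802536 -312.97874546  108.        ] 36.29996879076192 [ 495.64790248 -311.63431797  108.        ]
[ 495.66449557 -311.43331657  108.        ]
filter [ 500.97976237 -248.80522142   86.5       ] yaw -4.85108631520205 62.85324464865441
[ 464.8 -274.5   14. ]
[ 533.  -280.3   14. ]
[ 458.3 -343.3   14. ]
[ 527.1 -349.2   14. ]
[ 495.78743118 -311.83709764   14.        ] [np.float64(-4.845191698800282), np.float64(-4.911772022454431)] [np.float64(-5.431732601817001), np.float64(-4.949821406842258)]
```

Wrist view: the clip bars are at (311,199) and the green filter at (312,123), giving clip at (495.7,-311.6) with yaw -4.9°. The stand edges agree. I'll descend onto it.

>>> drive_tool(commands=[{"dx": -3.7, "dy": 24.5, "dz": 0, "yaw": -0.9}, {"dx": 0, "dy": 0, "dz": -35, "yaw": 0}, {"dx": 0, "dy": 0, "dz": -35, "yaw": 0}, {"dx": 0, "dy": 0, "dz": -30, "yaw": 0}, {"dx": 0, "dy": 0, "dz": -10, "yaw": 0}])

```text
t: 4.57
eef_pos: [494.9, -309.5, 146.2]
tcp_rot: [-3.138, -0.003, 1.486]
ft_force: [-0.0, -0.9, -0.2]
opening: 1.0
```

```bash
python3 - <<'E'
from h import *
s=env.state();print(s['t'],s['eef_pos'],s['tcp_rot'],s['ft_force'])
snap('wrist','w3.png');im=snap('scene','s3.png')
cv2.imwrite('pics/s3c.png',cv2.resize(im[140:260,190:350,::-1],None,fx=4,fy=4))
E
```

```text
4.5667 [ 494.85152642 -309.47687072  146.22910777] [-3.13758992e+00 -2.75475624e-03  1.48624067e+00] [-0.02511001 -0.86635915 -0.18836058]
```

View pics/w3.png

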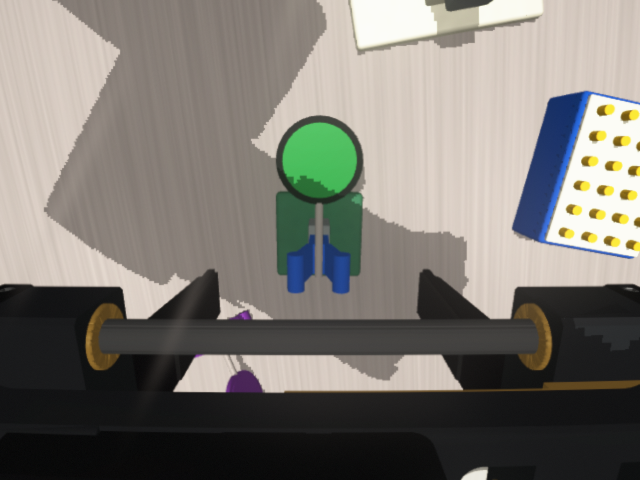

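View pics/s3c.png

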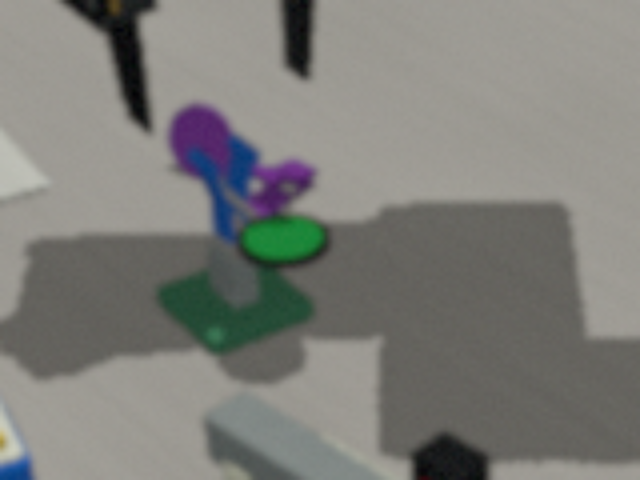

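>>> drive_tool(commands=[{"dx": 0, "dy": 0, "dz": -25, "yaw": 0}, {"dx": 0, "dy": 0, "dz": -25, "yaw": 0}, {"dx": 0, "dy": 0, "dz": -9, "yaw": 0}, {"dx": 0, "dy": 0, "dz": 0, "yaw": 0}, {"dx": 0, "dy": 0, "dz": 0, "yaw": 0}])

```text
t: 5.08
eef_pos: [496.4, -311.9, 92.1]
tcp_rot: [3.14, 0.001, 1.485]
ft_force: [-0.1, -1.2, -0.2]
opening: 1.0
```

```bash
python3 - <<'E'
from h import *
s=env.state();print(s['t'],s['eef_pos'],s['tcp_rot'],s['ft_force'])
cal=env.calibration('wrist')
snap('wrist','w4.png')
print(proj('wrist',[495.7,-311.6,108],cal))
E
```

```text
5.0833 [ 496.42655789 -311.90840497   92.09263281] [3.14041767e+00 7.23555093e-04 1.48476158e+00] [-0.14824345 -1.24617273 -0.18849821]
[315.64678404 304.99928232]
```

View pics/w4.png

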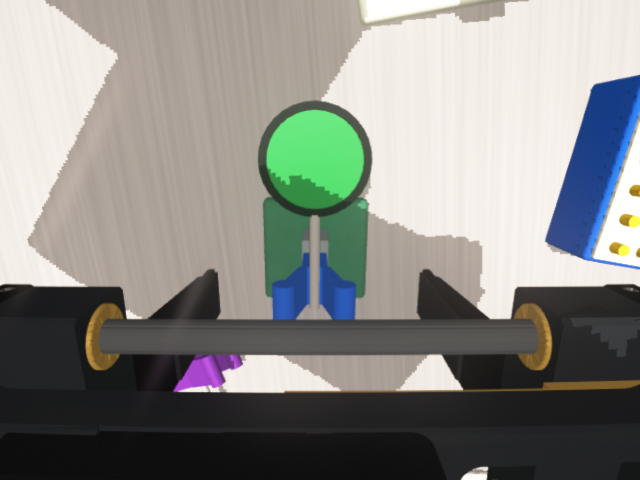

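>>> drive_tool(commands=[{"dx": -1.2, "dy": 0, "dz": -3, "yaw": 0}, {"dx": 0, "dy": 0, "dz": 0, "yaw": 0}])

```text
t: 5.3
eef_pos: [494.7, -311.8, 88.5]
tcp_rot: [3.14, 0.001, 1.485]
ft_force: [1.0, -0.0, -0.7]
opening: 0.998
```

>>> drive_tool(commands=[{"dx": 0, "dy": 0, "dz": 0, "yaw": 0}, {"dx": 0, "dy": 0, "dz": 0, "yaw": 0}, {"dx": 0, "dy": 0, "dz": 0, "yaw": 0}, {"dx": 0, "dy": 0, "dz": 0, "yaw": 0}, {"dx": 0, "dy": 0, "dz": 0, "yaw": 0}], grip=0.2)

```text
t: 5.72
eef_pos: [494.6, -311.6, 87.7]
tcp_rot: [3.141, 0.0, 1.485]
ft_force: [0.5, -0.4, 0.2]
opening: 0.705
```

>>> drive_tool(commands=[{"dx": 0, "dy": 0, "dz": 0, "yaw": 0}, {"dx": 0, "dy": 0, "dz": 0, "yaw": 0}, {"dx": 0, "dy": 0, "dz": 0, "yaw": 0}, {"dx": 0, "dy": 0, "dz": 0, "yaw": 0}, {"dx": 0, "dy": 0, "dz": 0, "yaw": 0}])

```text
t: 6.13
eef_pos: [494.5, -311.5, 87.6]
tcp_rot: [-3.142, -0.0, 1.485]
ft_force: [-0.5, 0.9, -0.3]
opening: 0.355
```

```bash
python3 - <<'E'
from h import *
s=env.state();print(s['t'],s['eef_pos'],s['tcp_rot'],s['ft_force'],s['opening']*95)
snap('wrist','w5.png')
im=snap('scene','s5.png')
cv2.imwrite('pics/s5c.png',cv2.resize(im[140:260,190:350,::-1],None,fx=4,fy=4))
E
```

```text
6.1333 [ 494.54255296 -311.51957532   87.61703666] [-3.14156988e+00 -8.30868308e-05  1.48452232e+00] [-0.48004674  0.88453391 -0.26977153] 33.76864186260879
```

View pics/w5.png

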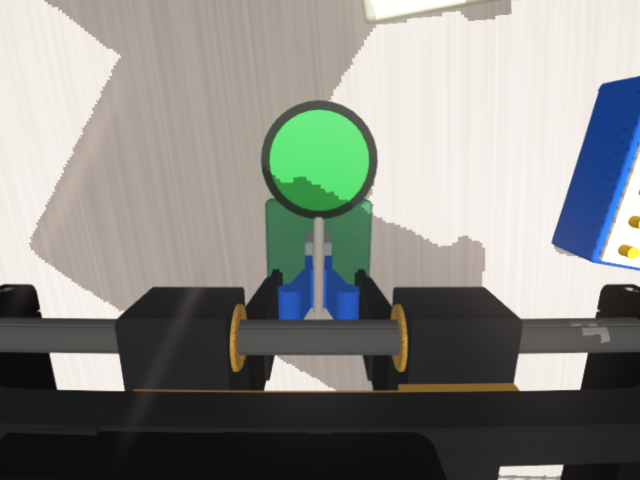

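View pics/s5c.png

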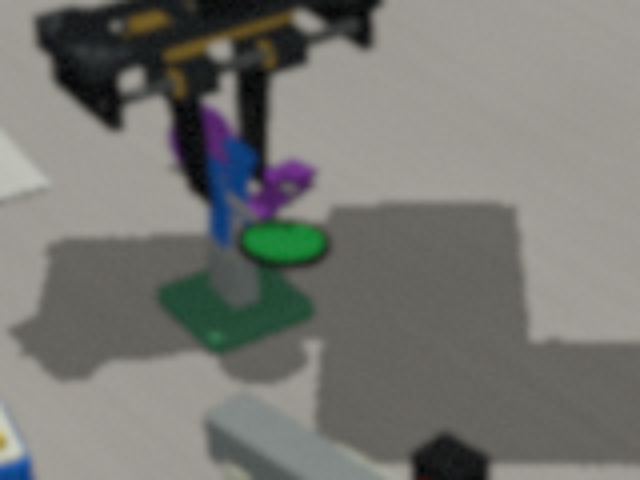

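The fingers straddle the bars at (288-348, 305) and have just made contact. I'll close further.

>>> drive_tool(commands=[{"dx": 0, "dy": 0, "dz": 0, "yaw": 0}, {"dx": 0, "dy": 0, "dz": 0, "yaw": 0}, {"dx": 0, "dy": 0, "dz": 0, "yaw": 0}, {"dx": 0, "dy": 0, "dz": 0, "yaw": 0}])

```text
t: 6.57
eef_pos: [494.6, -311.5, 87.6]
tcp_rot: [3.142, -0.0, 1.485]
ft_force: [0.6, -0.3, -0.1]
opening: 0.261
```

>>> drive_tool(commands=[{"dx": 0, "dy": 0, "dz": 0, "yaw": 0}, {"dx": 0, "dy": 0, "dz": 0, "yaw": 0}, {"dx": 0, "dy": 0, "dz": 0, "yaw": 0}])

```text
t: 6.82
eef_pos: [494.6, -311.5, 87.7]
tcp_rot: [3.142, -0.0, 1.485]
ft_force: [-0.3, -0.3, -0.6]
opening: 0.262
```

>>> drive_tool(commands=[{"dx": 0, "dy": 0, "dz": 6, "yaw": 0}, {"dx": 0, "dy": 0, "dz": 10, "yaw": 0}, {"dx": 0, "dy": 0, "dz": 12, "yaw": 0}, {"dx": 0, "dy": 0, "dz": 12, "yaw": 0}, {"dx": 0, "dy": 0, "dz": 0, "yaw": 0}])

```text
t: 7.23
eef_pos: [495.5, -312.2, 130.6]
tcp_rot: [3.138, 0.002, 1.485]
ft_force: [0.3, -0.1, 0.5]
opening: 0.261
```

```bash
python3 - <<'E'
from h import *
s=env.state();print(s['t'],s['eef_pos'],s['tcp_rot'],s['ft_force'],s['opening']*95)
snap('wrist','w6.png')
im=snap('scene','s6.png')
cv2.imwrite('pics/s6c.png',cv2.resize(im[120:260,190:350,::-1],None,fx=4,fy=4))
E
```

```text
7.2333 [ 495.48484091 -312.2175274   130.57679484] [3.13807267e+00 2.27885119e-03 1.48466932e+00] [ 0.25674512 -0.08501885  0.52828315] 24.824668451513382
```

View pics/w6.png

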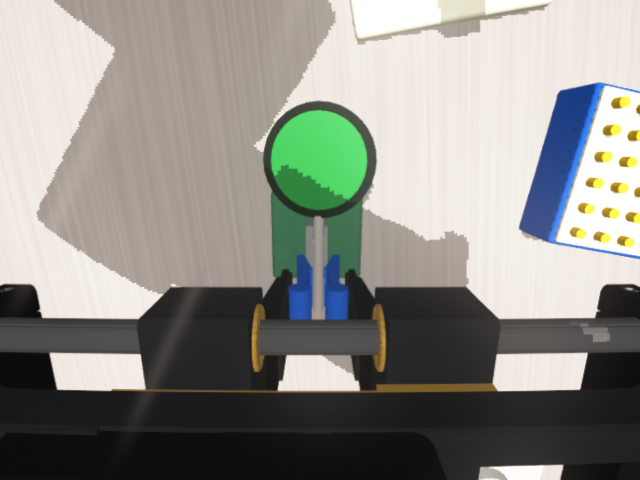

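View pics/s6c.png

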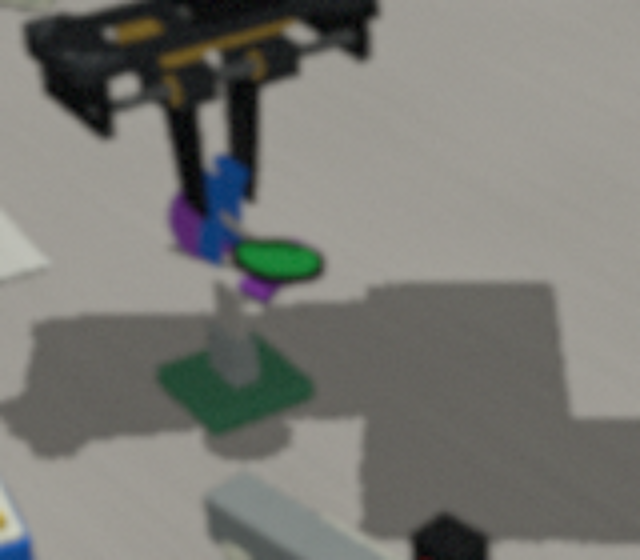

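The clip is lifted clear and its jaws are open at 24.8 mm over the bars. I'll carry it towards the boom and look at the tab.

>>> drive_tool(commands=[{"dx": 5, "dy": 15, "dz": 20, "yaw": 1}, {"dx": 8, "dy": 31, "dz": 15, "yaw": 1.2}, {"dx": 9, "dy": 33, "dz": 15, "yaw": 1.2}, {"dx": 9, "dy": 33, "dz": 10, "yaw": 1.2}, {"dx": 9, "dy": 33, "dz": 0, "yaw": 1.2}])

```text
t: 7.75
eef_pos: [535.2, -165.4, 189.1]
tcp_rot: [3.139, 0.001, 1.586]
ft_force: [1.3, -0.6, -0.3]
opening: 0.263
```

>>> drive_tool(commands=[{"dx": 9, "dy": 33, "dz": 0, "yaw": 1.2}, {"dx": 9, "dy": 33, "dz": 0, "yaw": 1.2}, {"dx": 9, "dy": 33, "dz": 0, "yaw": 1.2}, {"dx": 9, "dy": 33, "dz": 0, "yaw": 1.2}, {"dx": 4, "dy": 15, "dz": 0, "yaw": 0.6}])

```text
t: 8.17
eef_pos: [574.8, -16.2, 187.1]
tcp_rot: [-3.141, -0.001, 1.683]
ft_force: [0.2, -0.1, -1.1]
opening: 0.265
```

>>> drive_tool(commands=[{"dx": 0, "dy": 0, "dz": 0, "yaw": 0}, {"dx": 0, "dy": 0, "dz": 0, "yaw": 0}, {"dx": 0, "dy": 0, "dz": 0, "yaw": 0}])

```text
t: 8.42
eef_pos: [574.3, -20.1, 187.2]
tcp_rot: [-3.141, -0.0, 1.68]
ft_force: [0.2, -0.6, -0.2]
opening: 0.259
```

```bash
python3 - <<'E'
from h import *
s=env.state();print(s['t'],s['eef_pos'],s['tcp_rot'],s['ft_force'],s['opening']*95)
cal=env.calibration('wrist')
snap('wrist','w7.png')
np.save('cal7.npy',cal,allow_pickle=True)
for q,z in [('boom_tab',96),('boom_grip',105),('rider',13),('boom_pointer',13),('filter',0)]:
    for r in env.place_of(q,'wrist')[:2]: print(q,np.round(r['pixel'],1),round(r['conf'],2),atz('wrist',r['pixel'],z,cal).round(1))
print(proj('wrist',[577.5,75.5,96],cal))
E
```

```text
8.4167 [574.25617392 -20.12927092 187.22329142] [-3.14085881e+00 -7.10322314e-06  1.67963010e+00] [ 0.22267271 -0.55669801 -0.21212529] 24.577187186770463
boom_tab [342. 103.] 0.79 [579.6  75.2  96. ]
boom_grip [339.5 224.9] 0.95 [587.2  -3.6 105. ]
rider [403.6 152.2] 0.81 [642.8  48.9  13. ]
rider [329.5 270.5] 0.57 [590.6 -67.5  13. ]
boom_pointer [382.3 205.6] 0.91 [ 6.312e+02 -4.000e-01  1.300e+01]
boom_pointer [339.3 227. ] 0.28 [594.6 -24.5  13. ]
filter [318.  163.6] 0.67 [568.8  29.9   0. ]
[338.77242706 102.19182375]
```

View pics/w7.png

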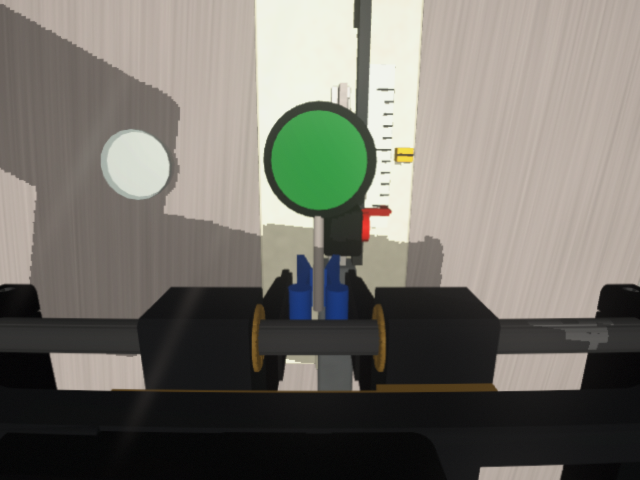

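>>> drive_tool(commands=[{"dx": 0, "dy": -20, "dz": 0, "yaw": 0}, {"dx": 0, "dy": -12, "dz": 0, "yaw": 0}, {"dx": 0, "dy": 0, "dz": 0, "yaw": 0}, {"dx": 0, "dy": 0, "dz": 0, "yaw": 0}])

```text
t: 9.05
eef_pos: [574.5, -52.2, 187.6]
tcp_rot: [3.142, -0.0, 1.678]
ft_force: [0.0, 0.5, -0.5]
opening: 0.262
```

```bash
python3 - <<'E'
from h import *
s=env.state();print(s['t'],s['eef_pos'],s['tcp_rot'])
cal=env.calibration('wrist')
snap('wrist','w8.png')
np.save('cal8.npy',cal,allow_pickle=True)
for q,z in [('boom_tab',96),('boom_grip',105),('rider',13),('boom_pointer',13)]:
    for r in env.place_of(q,'wrist')[:2]: print(q,np.round(r['pixel'],1),round(r['conf'],2),atz('wrist',r['pixel'],z,cal).round(1))
im=cv2.imread('pics/w8.png')[0:270,240:440]
cv2.imwrite('pics/w8c.png',cv2.resize(im[20:170,60:190],None,fx=4,fy=4,interpolation=cv2.INTER_CUBIC))
E
```

```text
9.05 [574.50466964 -52.24026195 187.598619  ] [ 3.14156792e+00 -1.32739481e-04  1.67819390e+00]
boom_tab [346.   51.9] 0.81 [578.9  74.3  96. ]
rider [408.  115.1] 0.68 [642.2  48.2  13. ]
boom_pointer [388.1 170.3] 0.55 [ 6.321e+02 -5.000e-01  1.300e+01]
```

View pics/w8c.png

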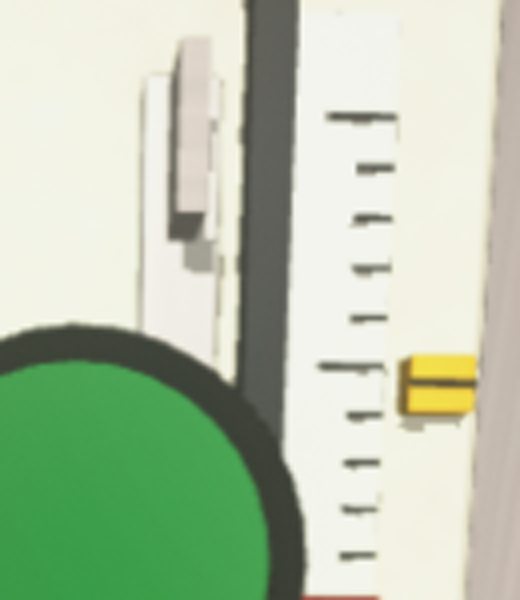

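View pics/w8.png

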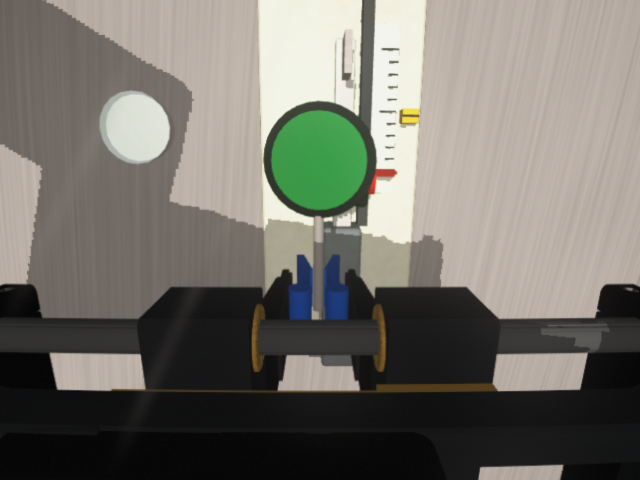

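```bash
python3 - <<'E'
from h import *
cal=np.load('cal8.npy',allow_pickle=True).item()
P=lambda x,y:(300+x/4-.4,20+y/4-.4)
q=[atz('wrist',P(*k),96,cal) for k in [(184,38),(212,38),(178,210),(206,210)]]
print(np.round(q,1)); c=np.mean(q,0);print('tab',c, np.degrees(np.arctan2(-(q[0]-q[2])[0],(q[0]-q[2])[1])),np.linalg.norm(q[0]-q[2]),np.linalg.norm(q[0]-q[1]))
for z in (13,26,27): print('rider line',z,atz('wrist',P(440,382),z,cal))
# base right edge and left edge
for k in [(425,10),(413,232),(259,10),(265,255)]: print(k,atz('wrist',(k[0],k[1]),12,cal).round(1))
# ticks
for k in [(395,117),(393,366)]: print(atz('wrist',P(*k),13,cal).round(1))
im=cv2.imread('pics/w8.png')
cv2.imwrite('pics/w8d.png',cv2.resize(im[150:210,350:430],None,fx=8,fy=8,interpolation=cv2.INTER_CUBIC))
cv2.imwrite('pics/w8e.png',cv2.resize(im[240:340,260:380],None,fx=5,fy=5,interpolation=cv2.INTER_CUBIC))
E
```

```text
[[577.   87.5  96. ]
 [581.4  88.   96. ]
 [579.2  62.1  96. ]
 [583.6  62.6  96. ]]
tab [580.27777401  75.09613638  96.        ] 4.883574011891378 25.493016508849394 4.396949017222489
rider line 13 [643.59964768  48.39918952  13.        ]
rider line 26 [640.72624716  47.18412888  26.        ]
rider line 27 [640.50521635  47.09066267  27.        ]
(425, 10) [643.3 132.5  12. ]
(413, 232) [664.1 -54.2  12. ]
(259, 10) [507.5 117.3  12. ]
(265, 255) [528.6 -91.4  12. ]
[625.8 100.   13. ]
[632.9  50.5  13. ]
```

View pics/w8d.png

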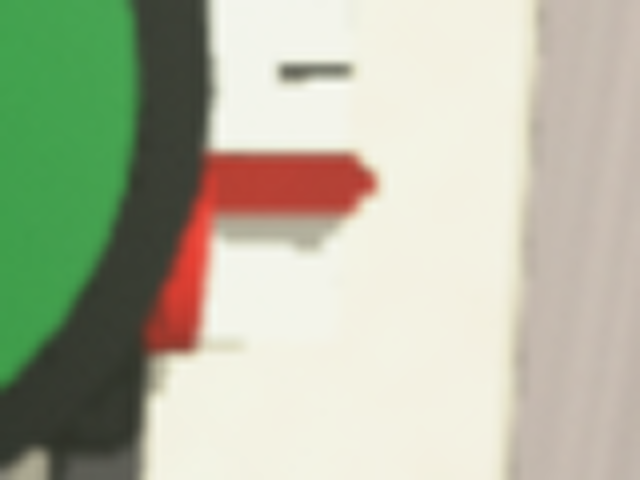

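View pics/w8e.png

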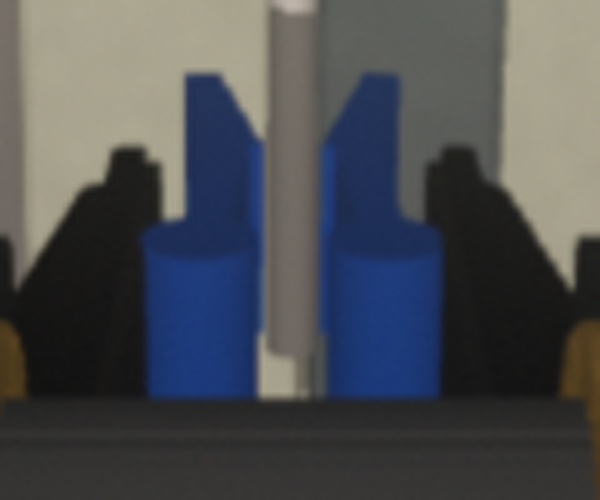

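```bash
python3 - <<'E'
from h import *
cal=np.load('cal8.npy',allow_pickle=True).item()
im=cv2.imread('pics/w8.png').astype(int);b,g,r=im[...,0],im[...,1],im[...,2]
m=(g>r+60)&(g>b+50);m[:90]=0;m[230:]=0
ys,xs=np.nonzero(m);cc=((xs.min()+xs.max())/2,(ys.min()+ys.max())/2);print(cc)
T=np.array([574.50,-52.24,187.6]);yaw=np.radians(6.15)
for dz in (28,31.6,34):
  f=atz('wrist',cc,T[2]-dz+30.5,cal); d=(f-T)[:2]
  print(dz,d@[np.cos(yaw),np.sin(yaw)],d@[-np.sin(yaw),np.cos(yaw)])
E
```

```text
(np.float64(318.5), np.float64(160.0))
28 0.4155744115573503 61.65976100974632
31.6 0.4196935395041983 61.50726907348039
34 0.42243962480205943 61.40560778263644
```

>>> drive_tool(commands=[{"dx": 2, "dy": 30, "dz": 0, "yaw": 0}, {"dx": 2, "dy": 37, "dz": 0, "yaw": 0}, {"dx": 1, "dy": 37, "dz": 0, "yaw": 0}, {"dx": 0.2, "dy": 23, "dz": -10, "yaw": 0}, {"dx": 0, "dy": 0, "dz": -20, "yaw": 0}])

```text
t: 9.72
eef_pos: [580.5, 79.8, 159.3]
tcp_rot: [3.137, -0.0, 1.684]
ft_force: [0.7, -0.0, -0.8]
opening: 0.258
```

>>> drive_tool(commands=[{"dx": 0, "dy": 0, "dz": 0, "yaw": 0}, {"dx": 0, "dy": 0, "dz": 0, "yaw": 0}, {"dx": 0, "dy": 0, "dz": 0, "yaw": 0}])

```text
t: 9.97
eef_pos: [580.1, 75.1, 158.3]
tcp_rot: [3.141, 0.0, 1.68]
ft_force: [-0.9, 0.2, 0.7]
opening: 0.258
```

```bash
python3 - <<'E'
from h import *
s=env.state();print(s['t'],s['eef_pos'],s['tcp_rot'])
snap('wrist','w9.png')
im=snap('scene','s9.png')
cv2.imwrite('pics/s9c.png',cv2.resize(im[200:360,230:430,::-1],None,fx=4,fy=3.7,interpolation=cv2.INTER_CUBIC))
im=cv2.imread('pics/w9.png')
cv2.imwrite('pics/w9e.png',cv2.resize(im[220:340,240:400],None,fx=5,fy=5,interpolation=cv2.INTER_CUBIC))
E
```

```text
9.9667 [580.07276072  75.06607413 158.33744972] [3.14106919e+00 1.24659571e-04 1.67966663e+00]
```

View pics/w9e.png

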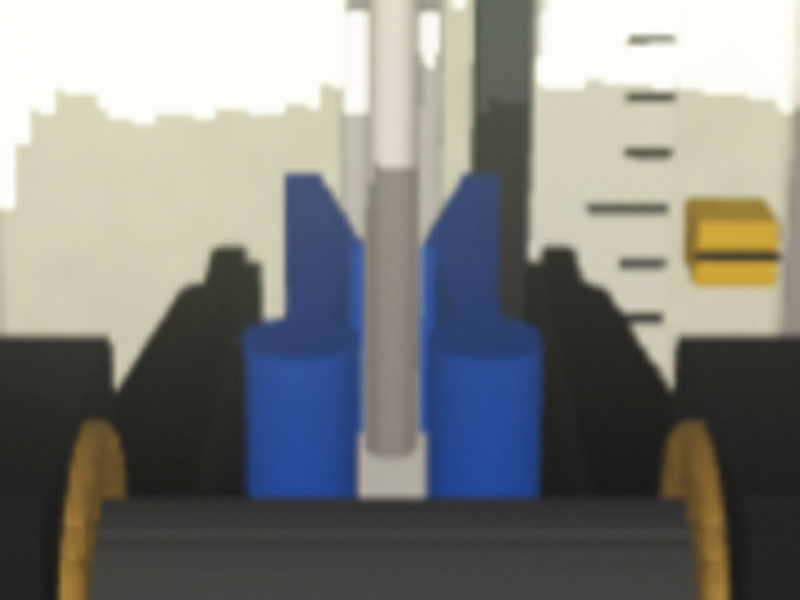

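View pics/s9c.png

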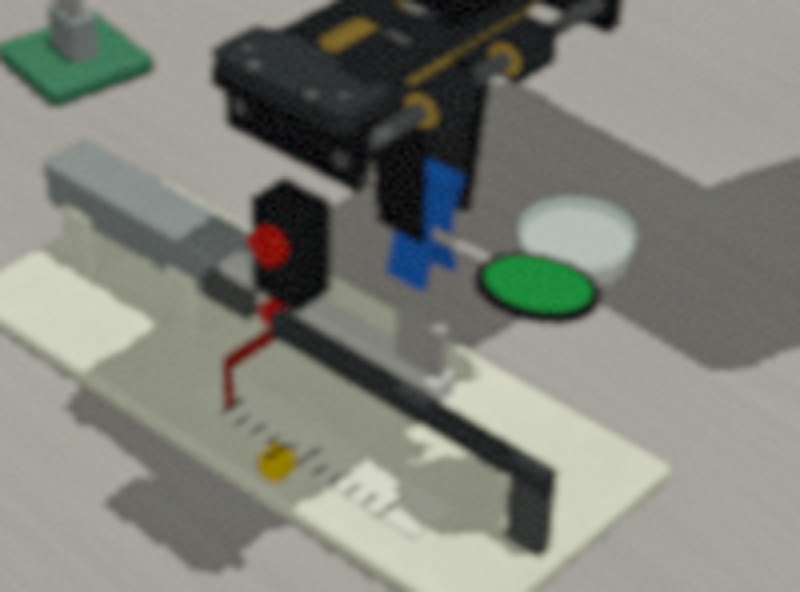

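The clip is aligned over the tab: the bar shows centred behind the rod in the wrist crop, and the jaws are above the tab in the scene. I'll lower it.

>>> drive_tool(commands=[{"dx": 0, "dy": 0, "dz": -15, "yaw": 0}, {"dx": 0, "dy": 0, "dz": -12, "yaw": 0}, {"dx": 0, "dy": 0, "dz": -8, "yaw": 0}, {"dx": 0, "dy": 0, "dz": -4, "yaw": 0}, {"dx": 0, "dy": 0, "dz": 0, "yaw": 0}])

```text
t: 10.48
eef_pos: [579.7, 75.1, 118.3]
tcp_rot: [-3.141, -0.0, 1.679]
ft_force: [0.8, -0.3, -0.7]
opening: 0.26
```

>>> drive_tool(commands=[{"dx": 0, "dy": 0, "dz": -5, "yaw": 0}, {"dx": 0, "dy": 0, "dz": -5, "yaw": 0}, {"dx": 0, "dy": 0, "dz": 0, "yaw": 0}, {"dx": 0, "dy": 0, "dz": 0, "yaw": 0}])

```text
t: 10.82
eef_pos: [579.7, 75.4, 108.6]
tcp_rot: [-3.141, 0.0, 1.68]
ft_force: [0.3, -0.5, 0.2]
opening: 0.259
```

```bash
python3 - <<'E'
from h import *
s=env.state();print(s['t'],s['eef_pos'],s['ft_force'],s['opening']*95)
snap('wrist','w10.png')
im=snap('scene','s10.png')
cv2.imwrite('pics/s10c.png',cv2.resize(im[200:360,230:430,::-1],None,fx=4,fy=3.7,interpolation=cv2.INTER_CUBIC))
im=cv2.imread('pics/w10.png')
cv2.imwrite('pics/w10e.png',cv2.resize(im[220:340,240:400],None,fx=5,fy=5,interpolation=cv2.INTER_CUBIC))
E
```

```text
10.8167 [579.73367398  75.43475589 108.59396753] [ 0.30341893 -0.46492193  0.19821669] 24.64752937945771
```

View pics/w10e.png

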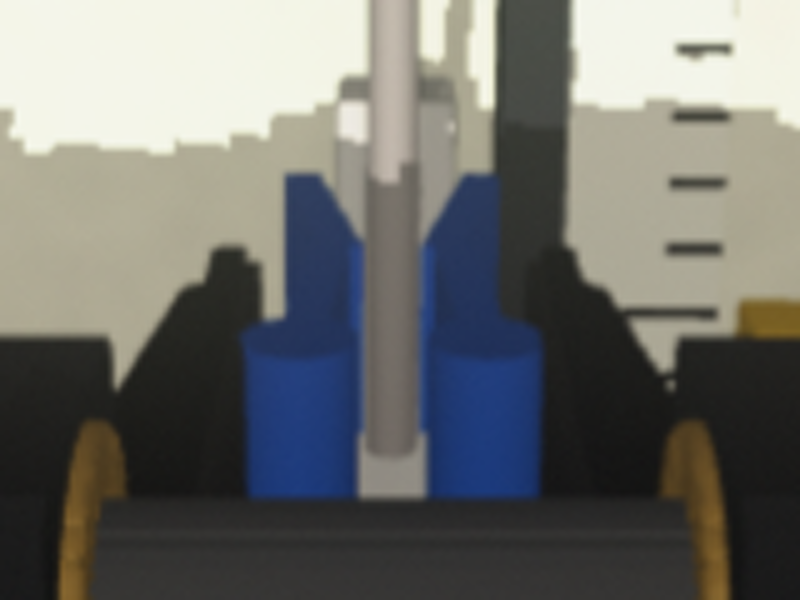

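View pics/s10c.png

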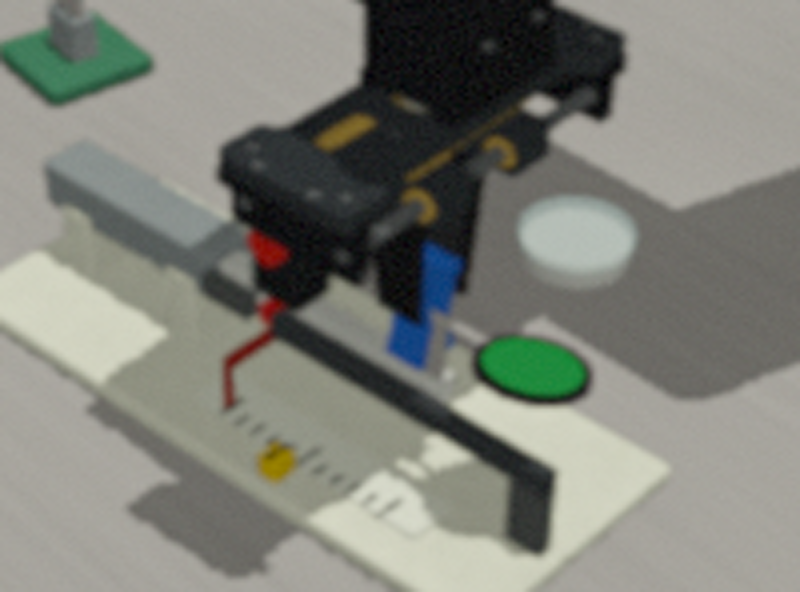

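The tab sits between the jaws, with its end showing beyond the blue jaw at about (437,340), and there is no contact force. Releasing.

>>> drive_tool(commands=[{"dx": 0, "dy": 0, "dz": 0, "yaw": 0}, {"dx": 0, "dy": 0, "dz": 0, "yaw": 0}, {"dx": 0, "dy": 0, "dz": 0, "yaw": 0}, {"dx": 0, "dy": 0, "dz": 0, "yaw": 0}, {"dx": 0, "dy": 0, "dz": 0, "yaw": 0}], grip=0.75)

```text
t: 11.33
eef_pos: [579.8, 75.4, 108.8]
tcp_rot: [3.141, 0.0, 1.68]
ft_force: [0.6, 0.3, -0.5]
opening: 0.557
```

>>> drive_tool(commands=[{"dx": 0, "dy": 0, "dz": 0, "yaw": 0}, {"dx": 0, "dy": 0, "dz": 0, "yaw": 0}, {"dx": 0, "dy": 0, "dz": 0, "yaw": 0}])

```text
t: 11.58
eef_pos: [579.8, 75.4, 108.7]
tcp_rot: [3.142, -0.0, 1.68]
ft_force: [0.4, 0.3, 1.1]
opening: 0.735
```

>>> drive_tool(commands=[{"dx": 0, "dy": 0, "dz": 15, "yaw": 0}, {"dx": 0, "dy": 0, "dz": 25, "yaw": 0}, {"dx": 0, "dy": 0, "dz": 25, "yaw": 0}, {"dx": 0, "dy": -15, "dz": 15, "yaw": 0}, {"dx": 0, "dy": -5, "dz": 0, "yaw": 0}])

```text
t: 12.0
eef_pos: [581.0, 54.7, 191.8]
tcp_rot: [3.136, 0.001, 1.68]
ft_force: [1.1, -0.3, 0.1]
opening: 0.752
```

>>> drive_tool(commands=[{"dx": 0, "dy": 0, "dz": 0, "yaw": 0}, {"dx": 0, "dy": 0, "dz": 0, "yaw": 0}])

```text
t: 12.17
eef_pos: [579.3, 55.3, 187.7]
tcp_rot: [-3.14, -0.0, 1.679]
ft_force: [-0.5, 0.4, 0.6]
opening: 0.751
```

```bash
python3 - <<'E'
from h import *
s=env.state();print(s['t'],s['eef_pos'],s['ft_force'],s['opening']*95)
np.save('cal11.npy',env.calibration('wrist'),allow_pickle=True)
snap('wrist','w11.png')
im=snap('scene','s11.png')
cv2.imwrite('pics/s11c.png',cv2.resize(im[200:360,230:430,::-1],None,fx=4,fy=3.7,interpolation=cv2.INTER_CUBIC))
E
```

```text
12.1667 [579.34561866  55.34916321 187.74195268] [-0.47309948  0.37587434  0.62630345] 71.31232645155177
```

View pics/w11.png

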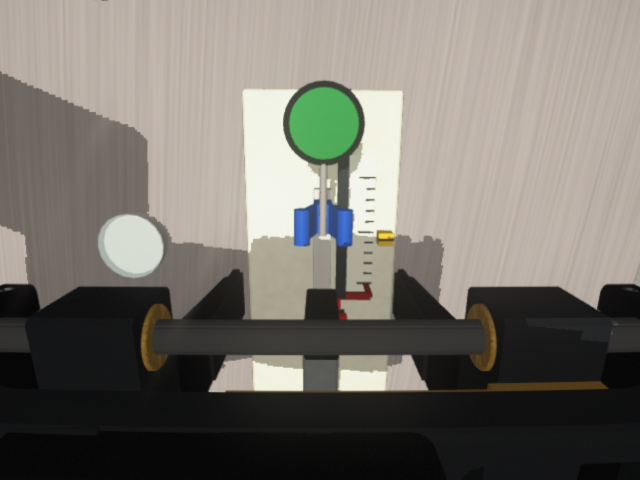

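View pics/s11c.png

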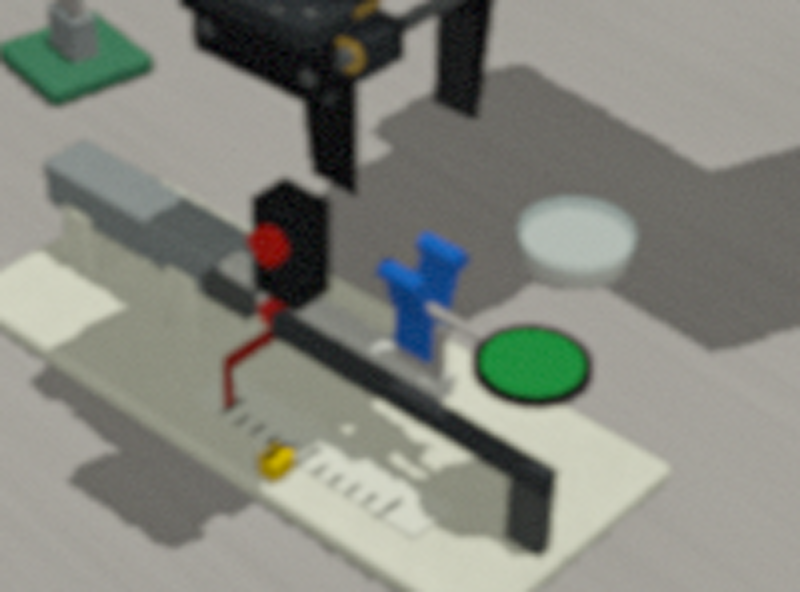

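The clip is closed on the boom tab with its filter pointing outward. In the wrist view the bars are at (323,225) and the filter at (323,122). Now I'll go to the grip.

>>> drive_tool(commands=[{"dx": 4, "dy": -30, "dz": 0, "yaw": 0}, {"dx": 4.7, "dy": -29.5, "dz": 0, "yaw": 0}, {"dx": 0, "dy": 0, "dz": -20, "yaw": 0}, {"dx": 0, "dy": 0, "dz": -20, "yaw": 0}, {"dx": 0, "dy": 0, "dz": 0, "yaw": 0}])

```text
t: 12.68
eef_pos: [586.7, -4.0, 144.7]
tcp_rot: [-3.135, -0.002, 1.679]
ft_force: [-0.7, -0.6, -0.6]
opening: 0.751
```

>>> drive_tool(commands=[{"dx": 0, "dy": 0, "dz": 0, "yaw": 0}, {"dx": 0, "dy": 0, "dz": 0, "yaw": 0}])

```text
t: 12.85
eef_pos: [588.7, -3.6, 149.0]
tcp_rot: [3.142, -0.0, 1.681]
ft_force: [0.0, -0.1, 0.2]
opening: 0.748
```

```bash
python3 - <<'E'
from h import *
s=env.state();print(s['t'],s['eef_pos'],s['ft_force'],s['opening']*95)
cal=env.calibration('wrist');np.save('cal12.npy',cal,allow_pickle=True)
snap('wrist','w12.png')
im=snap('scene','s12.png')
cv2.imwrite('pics/s12c.png',cv2.resize(im[200:360,230:430,::-1],None,fx=4,fy=3.7,interpolation=cv2.INTER_CUBIC))
for q,z in [('clip',77),('rider',13),('boom_pointer',13),('boom_grip',105),('filter',105)]:
    for r in env.place_of(q,'wrist')[:2]: print(q,np.round(r['pixel'],1),round(r['conf'],2),atz('wrist',r['pixel'],z,cal).round(1))
E
```

```text
12.85 [588.72962744  -3.59265474 149.03666418] [ 0.00201817 -0.07893192  0.23059901] 71.10137255451143
rider [391.7 173.9] 0.57 [642.2  47.6  13. ]
boom_pointer [369.4 229.7] 0.8 [6.31e+02 6.00e-01 1.30e+01]
boom_grip [314.1 261.8] 0.93 [586.6  -2.9 105. ]
```

View pics/w12.png

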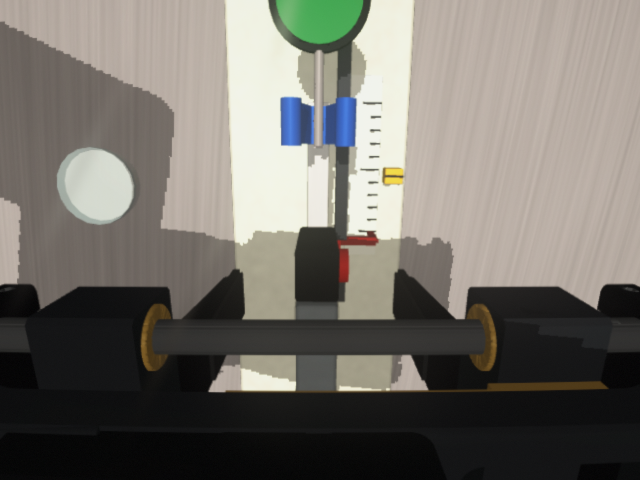

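View pics/s12c.png

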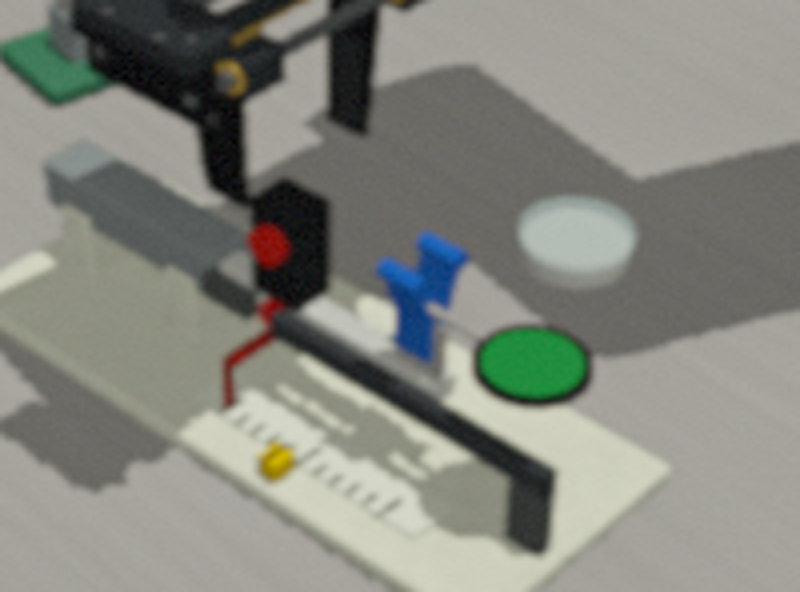

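```bash
python3 - <<'E'
from h import *
cal=np.load('cal12.npy',allow_pickle=True).item()
im=cv2.imread('pics/w12.png');cv2.imwrite('pics/w12c.png',cv2.resize(im[210:320,280:400],None,fx=5,fy=5,interpolation=cv2.INTER_CUBIC))
for k in [(295.5,300),(338,300)]: print(atz('wrist',k,126,cal).round(1))
E
```

```text
[578.3 -19.1 126. ]
[601.4 -16.5 126. ]
```

View pics/w12c.png

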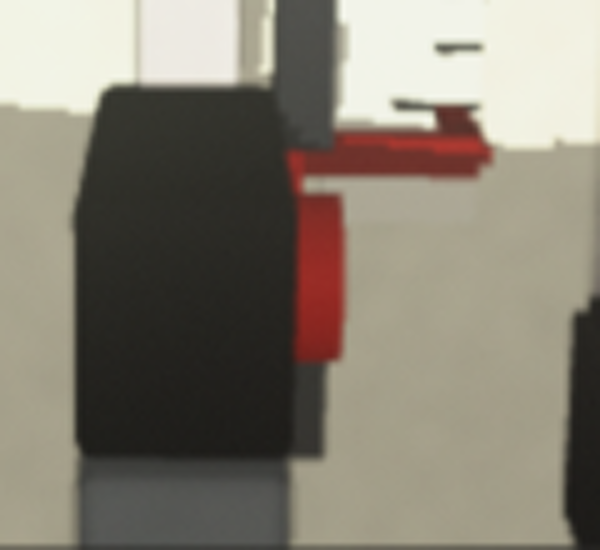

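>>> drive_tool(commands=[{"dx": -0.5, "dy": 0.6, "dz": -20, "yaw": 0}, {"dx": 0, "dy": 0, "dz": -20, "yaw": 0}, {"dx": 0, "dy": 0, "dz": -16, "yaw": 0}, {"dx": 0, "dy": 0, "dz": -7, "yaw": 0}, {"dx": 0, "dy": 0, "dz": 0, "yaw": 0}])

```text
t: 13.62
eef_pos: [587.4, -3.4, 84.4]
tcp_rot: [-3.139, -0.001, 1.68]
ft_force: [0.7, -0.3, -0.1]
opening: 0.747
```

>>> drive_tool(commands=[{"dx": 0, "dy": 0, "dz": 0, "yaw": 0}, {"dx": 0, "dy": 0, "dz": 0, "yaw": 0}])

```text
t: 13.78
eef_pos: [588.5, -3.5, 86.6]
tcp_rot: [3.14, 0.0, 1.68]
ft_force: [-0.2, 1.2, 0.5]
opening: 0.752
```

>>> drive_tool(commands=[{"dx": 0, "dy": 0, "dz": 0, "yaw": 0}, {"dx": 0, "dy": 0, "dz": 0, "yaw": 0}, {"dx": 0, "dy": 0, "dz": 0, "yaw": 0}, {"dx": 0, "dy": 0, "dz": 0, "yaw": 0}, {"dx": 0, "dy": 0, "dz": 0, "yaw": 0}], grip=0.35)

```text
t: 14.2
eef_pos: [588.0, -3.5, 85.9]
tcp_rot: [3.141, 0.0, 1.68]
ft_force: [-0.8, 0.1, -0.3]
opening: 0.456
```

```bash
python3 - <<'E'
from h import *
s=env.state();print(s['t'],s['eef_pos'],s['ft_force'],s['opening']*95)
snap('wrist','w13.png')
im=snap('scene','s13.png')
cv2.imwrite('pics/s13c.png',cv2.resize(im[200:360,230:430,::-1],None,fx=4,fy=3.7,interpolation=cv2.INTER_CUBIC))
E
```

```text
14.2 [588.02027111  -3.47244822  85.87512622] [-0.8316422   0.11025782 -0.28388824] 43.359065145002475
```

View pics/w13.png

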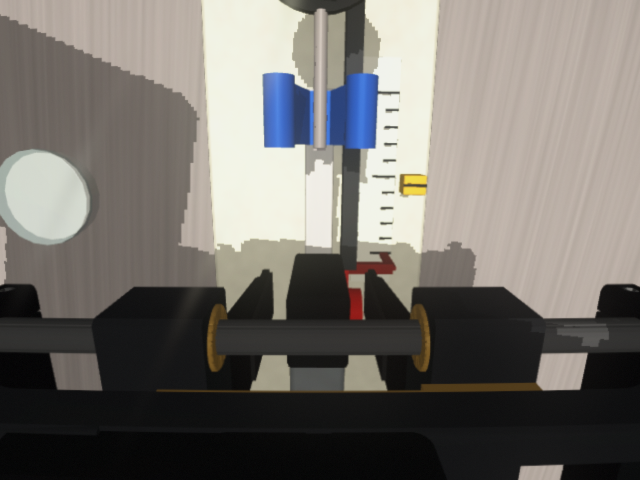

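View pics/s13c.png

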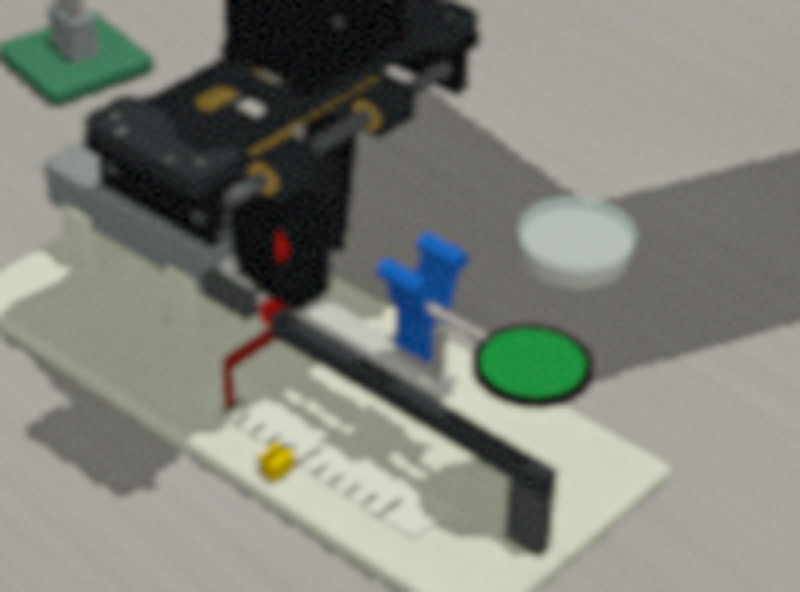

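The fingers are centred about the grip (319) with the button on the right. Squeezing now.

>>> drive_tool(commands=[{"dx": 0, "dy": 0, "dz": 0, "yaw": 0}, {"dx": 0, "dy": 0, "dz": 0, "yaw": 0}, {"dx": 0, "dy": 0, "dz": 0, "yaw": 0}, {"dx": 0, "dy": 0, "dz": 0, "yaw": 0}, {"dx": 0, "dy": 0, "dz": 0, "yaw": 0}], grip=0.15)

```text
t: 14.72
eef_pos: [587.8, -3.5, 85.8]
tcp_rot: [-3.141, -0.0, 1.68]
ft_force: [-0.5, -0.3, 3.9]
opening: 0.251
```

>>> drive_tool(commands=[{"dx": 0, "dy": 0, "dz": 0, "yaw": 0}, {"dx": 0, "dy": 0, "dz": 0, "yaw": 0}, {"dx": 0, "dy": 0, "dz": 0, "yaw": 0}, {"dx": 0, "dy": 0, "dz": 0, "yaw": 0}, {"dx": 0, "dy": 0, "dz": 0, "yaw": 0}])

```text
t: 15.13
eef_pos: [587.8, -3.5, 85.7]
tcp_rot: [-3.141, -0.0, 1.68]
ft_force: [-3.6, -0.7, 5.4]
opening: 0.25
```

```bash
python3 - <<'E'
from h import *
s=env.state();print(s['t'],s['eef_pos'],s['tcp_rot'],s['ft_force'],s['opening']*95)
cal=env.calibration('wrist');np.save('cal14.npy',cal,allow_pickle=True)
im=snap('wrist','w14.png')
cv2.imwrite('pics/w14c.png',cv2.resize(im[160:300,300:440,::-1],None,fx=4.2,fy=4.2,interpolation=cv2.INTER_CUBIC))
E
```

```text
15.1333 [587.7886863   -3.47156223  85.73995129] [-3.14130937e+00 -2.05909859e-05  1.67996761e+00] [-3.57054728 -0.71156239  5.40642121] 23.780439490008032
```

View pics/w14c.png

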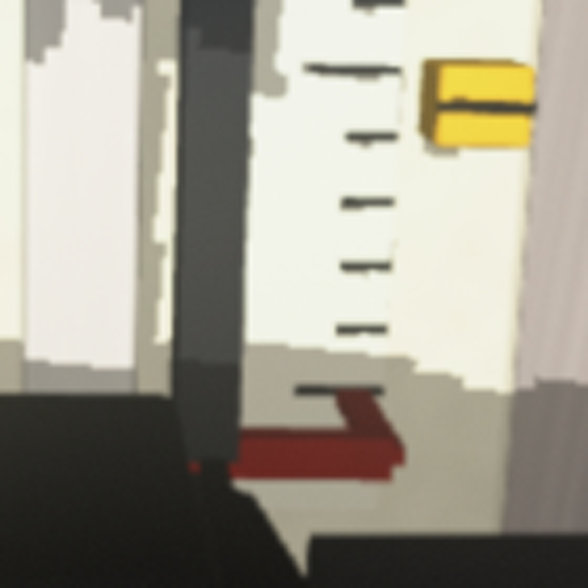

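Squeezed to 23.8 mm, so the button is flush. The pointer end is at the zero tick and the rider line is between the 40 and 50 mm ticks. I'll triangulate the rider line against the ticks.

```bash
python3 - <<'E'
from h import *
u=np.array([-np.sin(np.radians(6.1)),np.cos(np.radians(6.1))])
c8=np.load('cal8.npy',allow_pickle=True).item();c14=np.load('cal14.npy',allow_pickle=True).item();c11=np.load('cal11.npy',allow_pickle=True).item();c12=np.load('cal12.npy',allow_pickle=True).item()
P8=lambda x,y:(300+x/4-.4,20+y/4-.4)
P14=lambda x,y:(300+x/4.2-.4,160+y/4.2-.4)
# ticks 14
for n,k in [(0,(378,390)),(10,(384,328)),(20,(388,266)),(30,(391,202)),(40,(395,136)),(50,(400,70))]:
    p=atz('wrist',P14(*k),13,c14);print(n,p.round(1),(p[:2]@u).round(2))
for n,k in [(100,(395,117)),(50,(383,367)),(10,(375,556))]:
    p=atz('wrist',P8(*k),13,c8);print('w8',n,p.round(1),(p[:2]@u).round(2))
for z in (24,26,27,28):
    a=atz('wrist',P14(487,107),z,c14);b=atz('wrist',P8(445,382),z,c8);print(z,a.round(1),(a[:2]@u).round(2),b.round(1),(b[:2]@u).round(2))
for f,c in (('w11',c11),('w12',c12)):
    im=cv2.imread(f'pics/{f}.png');p=proj('wrist',[641,47,26],c);print(f,p)
    x,y=int(p[0]),int(p[1]);cv2.imwrite(f'pics/{f}r.png',cv2.resize(im[y-40:y+80,x-50:x+30],None,fx=5,fy=5,interpolation=cv2.INTER_CUBIC))
E
```

```text
0 [6.354e+02 1.000e-01 1.300e+01] -67.38
10 [634.8  10.2  13. ] -57.29
20 [633.8  20.1  13. ] -47.39
30 [632.7  30.   13. ] -37.37
40 [631.7  40.1  13. ] -27.23
50 [630.9  50.   13. ] -17.29
w8 100 [625.8 100.   13. ] 32.98
w8 50 [630.8  50.1  13. ] -17.25
w8 10 [635.2  10.2  13. ] -57.38
24 [642.   46.9  24. ] -21.6 [642.2  47.5  24. ] -21.02
26 [641.5  47.   26. ] -21.39 [641.8  47.3  26. ] -21.16
27 [641.2  47.1  27. ] -21.28 [641.5  47.2  27. ] -21.23
28 [641.   47.2  28. ] -21.17 [641.3  47.1  28. ] -21.3
w11 [385.18591836 239.23024405]
w12 [393.17401084 175.863977  ]
```

View pics/w12r.png

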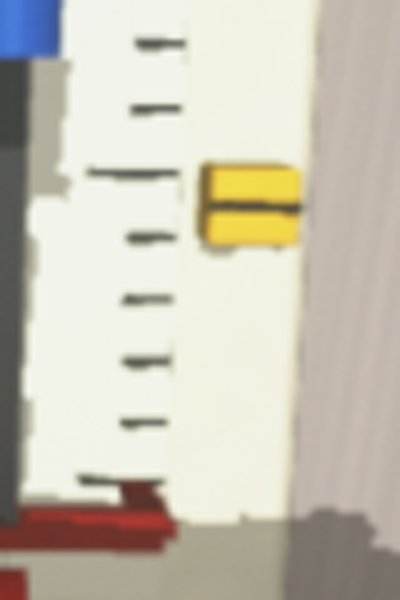

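The travel needed is about 46.1 mm. I'll draw the boom out along its axis, dx/dy ≈ -0.101.

>>> drive_tool(commands=[{"dx": -0.5, "dy": 5, "dz": 0, "yaw": 0}, {"dx": -0.8, "dy": 8, "dz": 0, "yaw": 0}, {"dx": -0.8, "dy": 8, "dz": 0, "yaw": 0}, {"dx": -0.8, "dy": 8, "dz": 0, "yaw": 0}, {"dx": 0, "dy": 0, "dz": 0, "yaw": 0}])

```text
t: 15.6
eef_pos: [584.8, 26.2, 85.7]
tcp_rot: [-3.141, 0.0, 1.681]
ft_force: [-3.5, -3.6, 5.9]
opening: 0.254
```

>>> drive_tool(commands=[{"dx": -0.8, "dy": 8, "dz": 0, "yaw": 0}, {"dx": -0.6, "dy": 6, "dz": 0, "yaw": 0}, {"dx": -0.2, "dy": 2, "dz": 0, "yaw": 0}, {"dx": 0, "dy": 0, "dz": 0, "yaw": 0}, {"dx": 0, "dy": 0, "dz": 0, "yaw": 0}])

```text
t: 16.02
eef_pos: [583.3, 41.1, 85.7]
tcp_rot: [-3.141, 0.0, 1.68]
ft_force: [-4.3, -3.9, 5.6]
opening: 0.252
```

```bash
python3 - <<'E'
from h import *
s=env.state();print(s['t'],s['eef_pos'],s['tcp_rot'],s['ft_force'],s['opening']*95)
cal=env.calibration('wrist');np.save('cal15.npy',cal,allow_pickle=True)
im=snap('wrist','w15.png')
cv2.imwrite('pics/w15c.png',cv2.resize(im[200:300,330:450,::-1],None,fx=6,fy=6,interpolation=cv2.INTER_CUBIC))
im=snap('scene','s15.png')
cv2.imwrite('pics/s15c.png',cv2.resize(im[200:360,230:430,::-1],None,fx=4,fy=3.7,interpolation=cv2.INTER_CUBIC))
E
```

```text
16.0167 [583.34662607  41.0999955   85.73126816] [-3.14127010e+00  2.95149432e-04  1.68015947e+00] [-4.25431036 -3.86532863  5.56950941] 23.916970792325454
```

View pics/w15c.png

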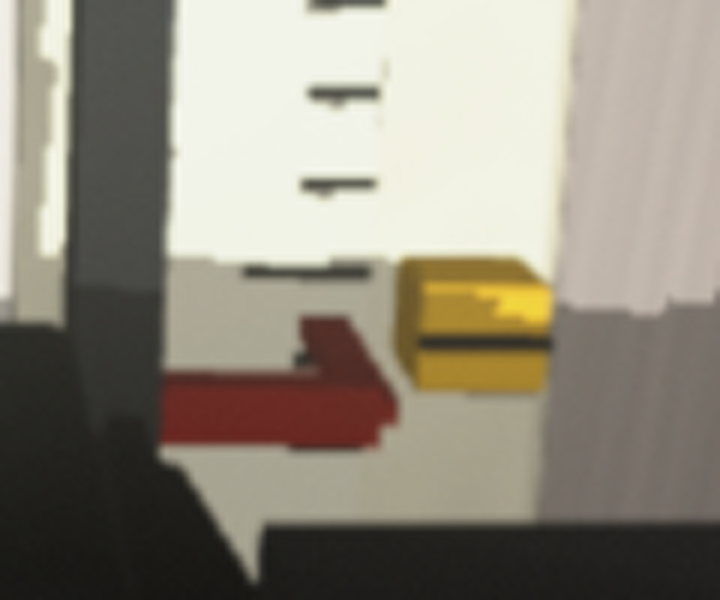

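View pics/s15c.png

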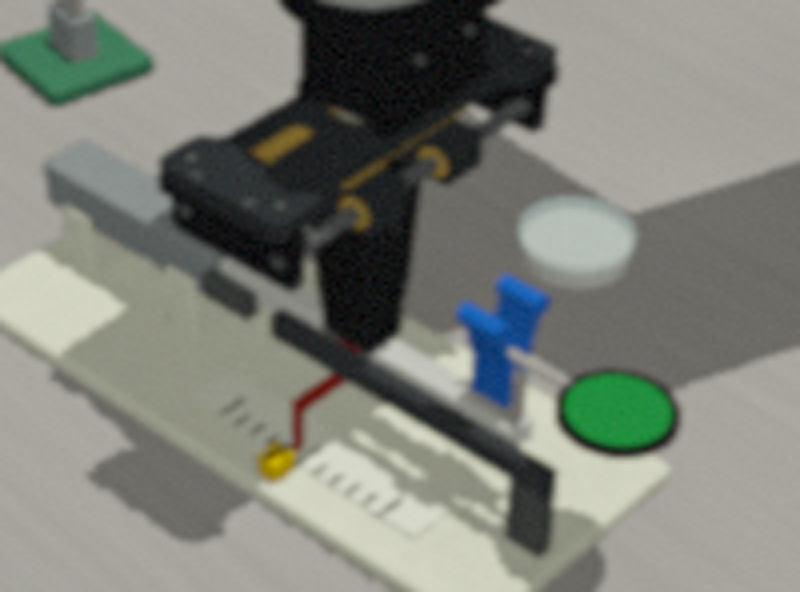

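```bash
python3 - <<'E'
from h import *
u=np.array([-np.sin(np.radians(5.9)),np.cos(np.radians(5.9))])
c14=np.load('cal14.npy',allow_pickle=True).item();c15=np.load('cal15.npy',allow_pickle=True).item()
P14=lambda x,y:(300+x/4.2-.4,160+y/4.2-.4)
P15=lambda x,y:(330+x/6-.4,200+y/6-.4)
U=lambda p:(p[:2]@u).round(2)
print('tick0',U(atz('wrist',P14(360,390),13,c14)))
for z in (13,14,16,18,20):
    print(z,'14 far edge',U(atz('wrist',P14(350,389),z,c14)),'15 far edge',U(atz('wrist',P15(322,318),z,c15)),'rider15',U(atz('wrist',P15(485,343),z+10,c15)))
print('tick50',U(atz('wrist',P15(365,271),13,c15)),'60',U(atz('wrist',P15(374,183),13,c15)))
im=cv2.imread('pics/w15.png')
cv2.imwrite('pics/w15d.png',cv2.resize(im[240:285,370:430],None,fx=12,fy=12,interpolation=cv2.INTER_NEAREST))
for r in env.place_of('boom_pointer','wrist')[:2]: print(r['pixel'],r['conf'])
for r in env.place_of('rider','wrist')[:2]: print(r['pixel'],r['conf'])
E
```

```text
tick0 -65.2
13 14 far edge -65.04 15 far edge -20.53 rider15 -20.29
14 14 far edge -64.75 15 far edge -20.24 rider15 -19.99
16 14 far edge -64.18 15 far edge -19.66 rider15 -19.38
18 14 far edge -63.6 15 far edge -19.08 rider15 -18.78
20 14 far edge -63.03 15 far edge -18.5 rider15 -18.18
tick50 -15.11 60 -5.18
[383.4, 251.5] 0.67
[405.3, 248.7] 0.79
[316.7, 309.6] 0.29
```

View pics/w15d.png

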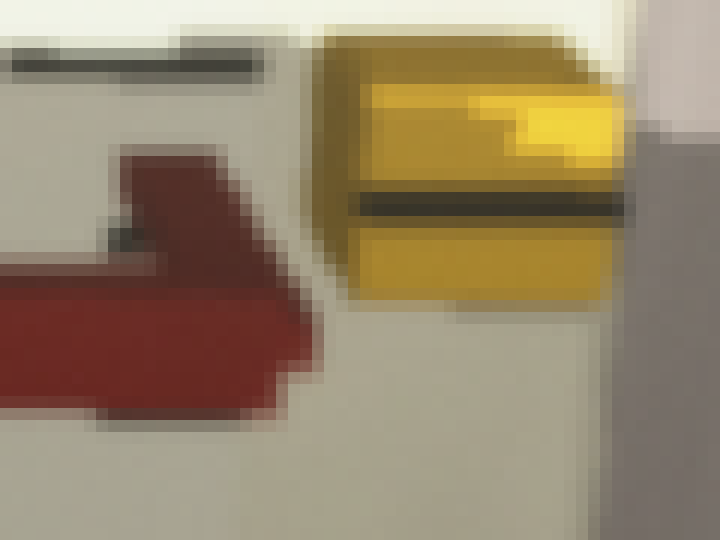

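```bash
python3 - <<'E'
from h import *
t=[]
for f,c,p in [('w7',None,(382,206)),('w8',None,(388,170)),('w11',None,(366,288)),('w12',None,(371,234)),('w14',None,(388,256)),('w15',None,(388,258))]:
    im=cv2.imread(f'pics/{f}.png');x,y=p
    t.append(cv2.resize(im[y-14:y+14,x-18:x+18],None,fx=7,fy=7,interpolation=cv2.INTER_NEAREST))
    print(f,'origin',x-18,y-14)
cv2.imwrite('pics/ptr.png',np.vstack([np.hstack(t[:3]),np.hstack(t[3:])]))
E
```

```text
w7 origin 364 192
w8 origin 370 156
w11 origin 348 274
w12 origin 353 220
w14 origin 370 242
w15 origin 370 244
```

View pics/ptr.png

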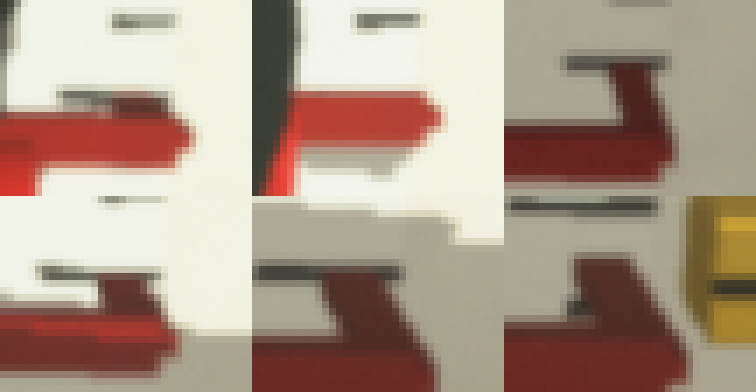

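```bash
python3 - <<'E'
from h import *
u=np.array([-np.sin(np.radians(5.9)),np.cos(np.radians(5.9))]);v=np.array([u[1],-u[0]])
c8=np.load('cal8.npy',allow_pickle=True).item();c7=np.load('cal7.npy',allow_pickle=True).item();c14=np.load('cal14.npy',allow_pickle=True).item();c12=np.load('cal12.npy',allow_pickle=True).item();c11=np.load('cal11.npy',allow_pickle=True).item()
D=lambda ox,oy,x,y:(ox+x/7-.5,oy+y/7-.5)
U=lambda p:(p[:2]@u).round(2)
print('tick10 w8',U(atz('wrist',D(370,156,140,20),13,c8)))
for z in (25,30,35,40,45,50,55,60):
    a=atz('wrist',D(370,156,120,92),z,c8);b=atz('wrist',D(370,156,120,145),z,c8)
    e=atz('wrist',D(370,242,130,340-196),z,c14)   # far edge of arm in w14
    f=atz('wrist',D(353,220,100,303-196),z,c12);g=atz('wrist',D(353,220,100,378-196),z,c12)
    h=atz('wrist',D(348,274,60,125),z,c11);h2=atz('wrist',D(348,274,60,181),z,c11)
    print(z,'w8',U(a),U(b),'w14 far',U(e),'w12',U(f),U(g),'w11',U(h),U(h2),' x',(a[:2]@v).round(1))
g=np.array([588.2,-2.9]);tb=np.array([580.0,75.1]);print('grip',g@u,'tab-80',tb@u-80,'gx',g@v,tb@v)
for cam,f in (('scene','s0'),):
    im=cv2.imread('pics/scene0.png');cv2.imwrite('pics/s0p.png',cv2.resize(im[285:335,270:330],None,fx=12,fy=12,interpolation=cv2.INTER_NEAREST))
E
```

```text
tick10 w8 -54.99
25 w8 -63.27 -69.74 w14 far -68.07 w12 -65.73 -74.53 w11 -69.73 -77.76  x 625.2
30 w8 -62.95 -69.32 w14 far -66.49 w12 -64.53 -73.19 w11 -67.72 -75.63  x 624.3
35 w8 -62.64 -68.91 w14 far -64.92 w12 -63.34 -71.84 w11 -65.71 -73.5  x 623.4
40 w8 -62.32 -68.5 w14 far -63.34 w12 -62.14 -70.5 w11 -63.7 -71.37  x 622.5
45 w8 -62.01 -68.09 w14 far -61.76 w12 -60.95 -69.15 w11 -61.68 -69.24  x 621.6
50 w8 -61.69 -67.67 w14 far -60.18 w12 -59.75 -67.81 w11 -59.67 -67.11  x 620.7
55 w8 -61.37 -67.26 w14 far -58.6 w12 -58.56 -66.46 w11 -57.66 -64.97  x 619.9
60 w8 -61.06 -66.85 w14 far -57.02 w12 -57.36 -65.12 w11 -55.65 -62.84  x 619.0
grip -63.347208307898384 tab-80 -64.91748977110338 gx 584.7860986716389 584.6473534406833
```

View pics/s0p.png

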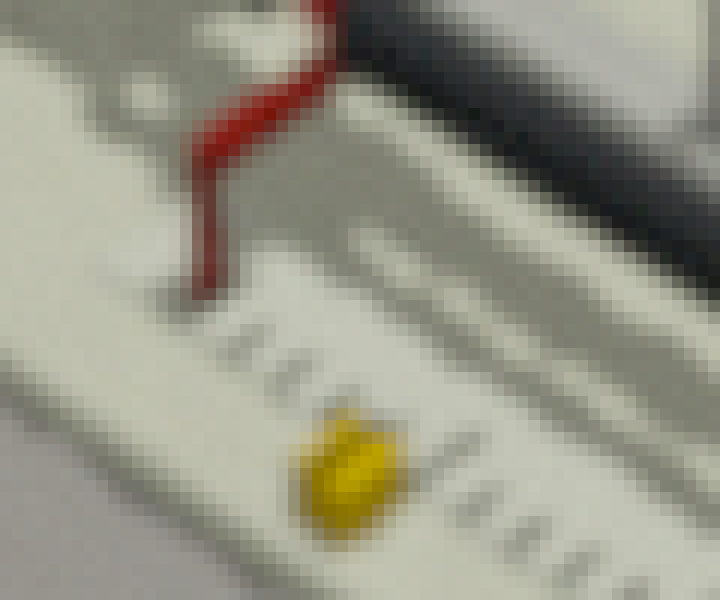

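The arm silhouette centre (-65.2) and tab−80 (-64.9) both match the zero tick (-65.15), so the travel needed is about 46.0 mm. The TCP has moved 44.8 mm, so I'll add about 1.25 mm.

>>> drive_tool(commands=[{"dx": -0.1, "dy": 0.7, "dz": 0, "yaw": 0}, {"dx": -0.1, "dy": 0.6, "dz": 0, "yaw": 0}, {"dx": 0, "dy": 0, "dz": 0, "yaw": 0}, {"dx": 0, "dy": 0, "dz": 0, "yaw": 0}, {"dx": 0, "dy": 0, "dz": 0, "yaw": 0}])

```text
t: 16.63
eef_pos: [583.2, 42.2, 85.7]
tcp_rot: [-3.141, 0.0, 1.68]
ft_force: [-3.0, -3.9, 5.3]
opening: 0.254
```

```bash
python3 - <<'E'
from h import *
s=env.state();print(s['t'],s['eef_pos'],s['tcp_rot'],s['ft_force'],s['opening']*95)
u=np.array([-np.sin(np.radians(5.9)),np.cos(np.radians(5.9))])
print('travel',(np.array(s['eef_pos'])[:2]-[587.79,-3.47])@u)
cal=env.calibration('wrist');np.save('cal16.npy',cal,allow_pickle=True)
im=snap('wrist','w16.png')
a=cv2.imread('pics/w14.png')
t=[cv2.resize(k[236:284,370:430],None,fx=6,fy=6,interpolation=cv2.INTER_NEAREST) for k in (a,im[...,::-1])]
cv2.imwrite('pics/w16c.png',np.vstack([cv2.resize(k,None,fx=1.6,fy=1) for k in t]))
# subpixel compare pointer patch between w14 and w16
A=a[:,:,2].astype(np.float32)-a[:,:,1];B=im[:,:,0].astype(np.float32)-im[:,:,1]
print(cv2.phaseCorrelate(A[245:280,360:402],B[245:280,360:402],cv2.createHanningWindow((42,35),cv2.CV_32F)))
im=snap('scene','s16.png')
cv2.imwrite('pics/s16c.png',cv2.resize(im[200:360,230:430,::-1],None,fx=4,fy=3.7,interpolation=cv2.INTER_CUBIC))
E
```

```text
16.6333 [583.2141944   42.16612819  85.72588753] [-3.14136550e+00  3.35296806e-04  1.67987025e+00] [-2.95048244 -3.88002392  5.30962032] 24.16578989950894
travel 45.86474393816113
((0.4193587355291264, 0.44097427078600404), 0.9887989209022051)
```

View pics/w16c.png

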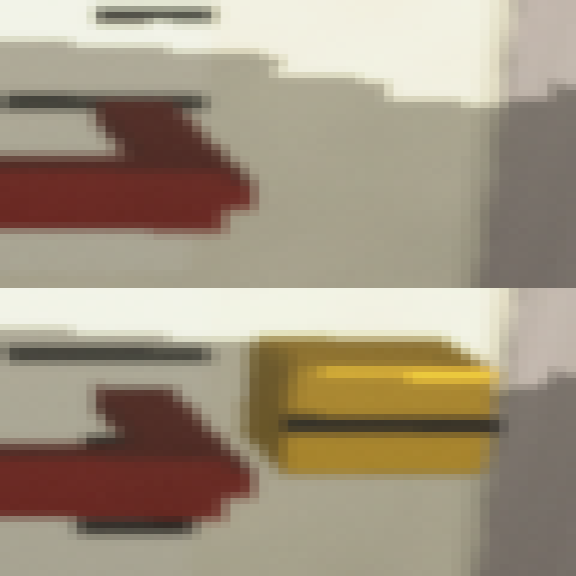

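View pics/s16c.png

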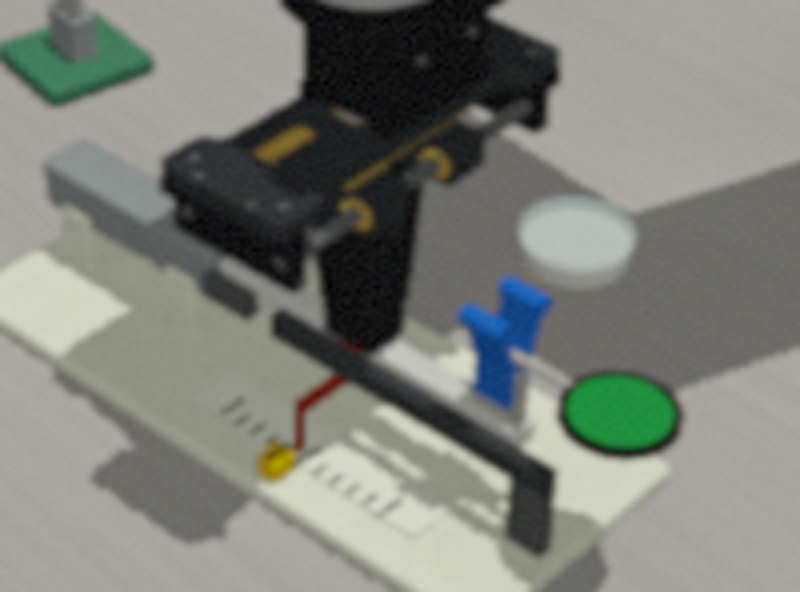

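>>> drive_tool(commands=[{"dx": 0, "dy": 0.3, "dz": 0, "yaw": 0}, {"dx": 0, "dy": 0, "dz": 0, "yaw": 0}, {"dx": 0, "dy": 0, "dz": 0, "yaw": 0}, {"dx": 0, "dy": 0, "dz": 0, "yaw": 0}, {"dx": 0, "dy": 0, "dz": 0, "yaw": 0}])

```text
t: 17.15
eef_pos: [583.2, 42.5, 85.7]
tcp_rot: [-3.141, 0.0, 1.68]
ft_force: [-2.7, -5.0, 6.1]
opening: 0.249
```

```bash
python3 - <<'E'
from h import *
s=env.state();print(s['t'],s['eef_pos'],s['ft_force'],s['opening']*95)
u=np.array([-np.sin(np.radians(5.9)),np.cos(np.radians(5.9))])
print('travel',(np.array(s['eef_pos'])[:2]-[587.79,-3.47])@u)
im=snap('wrist','w17.png');a=cv2.imread('pics/w14.png')[...,::-1]
A=a[:,:,0].astype(np.float32)-a[:,:,1];B=im[:,:,0].astype(np.float32)-im[:,:,1]
print(cv2.phaseCorrelate(A[245:280,360:402],B[245:280,360:402],cv2.createHanningWindow((42,35),cv2.CV_32F)))
cal=env.calibration('wrist')
# tick 50 row / rider line row profile
g=im.mean(2)
print('tick col376 rows',[int(x) for x in g[240:256,376]]);print('rider col410',[int(x) for x in g[250:268,410]])
top=snap('top','top17.png')
cv2.imwrite('pics/t17c.png',cv2.resize(top[130:330,170:450,::-1],None,fx=2.8,fy=2.8,interpolation=cv2.INTER_CUBIC))
E
```

```text
17.15 [583.23036143  42.45764188  85.7487357 ] [-2.70976762 -5.03075304  6.1069979 ] 23.62486590474271
travel 46.153051574346065
((0.5157559415408457, 0.24575704718509073), 1.0056064358463994)
tick col376 rows [238, 238, 237, 214, 170, 144, 96, 65, 122, 160, 164, 163, 163, 163, 163, 163]
rider col410 [158, 148, 122, 118, 119, 118, 115, 88, 53, 48, 76, 105, 114, 115, 115, 114, 112, 119]
```

View pics/t17c.png

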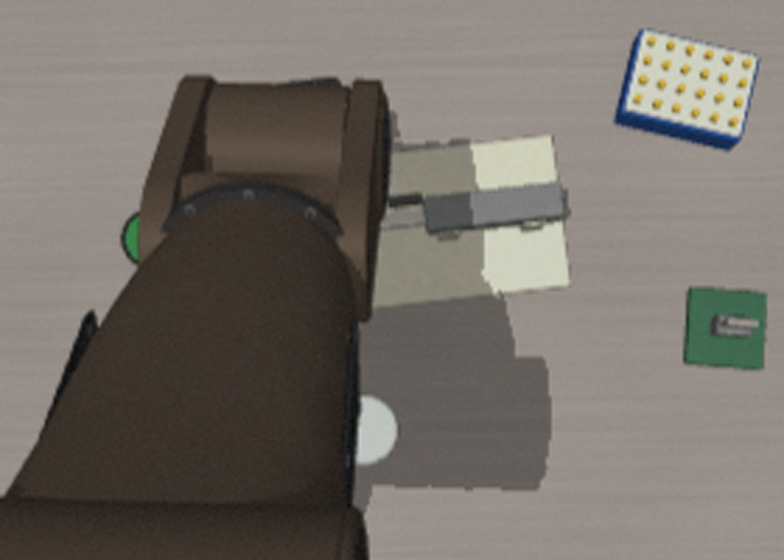

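Travel is about 46.0 mm, the grip is held at 23.6 mm with the button flush, and the clip, dish and tip box look right. Handing in.

```bash
python3 -c "
from cell import env
print(env.job_done())"
```

```text
the job is handed in; nothing more can be done
None
```

I put the clip on the boom tab and drew the boom out to the rider line. I then handed the job in at about 17.3 s, still holding the grip with the button squeezed in.

- **Clip:** I squeezed it, lifted it off the stand, lowered it about 19 mm onto the boom's tab and released it. The pictures show it closed on the tab with the filter pointing outward. It was still there after the boom was drawn out.
- **Grip and button:** The fingers hold the grip at 23.6 mm over all, which matches a flush button (24 mm nominal).
- **Boom position:** I measured the rider line at 46.0–46.1 mm from the pointer's start. The arm moved 46.15 mm, and the picture puts the pointer about 0.15–0.25 mm behind that, so I estimate it is within about 0.3 mm of the line.
- **A check that disagreed:** My estimate of the grip's centre from its edges put the pointer's start about 2 mm further out. I set it aside because the tab position and the pointer arm both agreed with the zero tick.
- **Bystanders:** The arm went near none of them, and the dish and tip box look unmoved. The arm hid the bottle in the last top view, so I did not check it again at the end.
- **Forces:** All readings stayed below about 9 N.

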